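Put the seasonings and the tea back in their holders

ROBOT

A 7-joint arm with a two-finger parallel gripper is mounted at the origin on a cart in front of the work surface, level with it; the furniture and walls round the work are solid. World frame = base frame: x ahead of the robot, y to its left, z up, the work surface at z = 0. Lengths are in m, angles in rad, forces in N, time in s.
With the tool pointing down it reaches from about 0.425 to 1.025 m from the base axis. Payload 9.4 kg.
Tool frame: the origin (TCP) lies midway between the tips of the shut fingers; the grasp point (between the pads) lies r.grip_depth behind it (r.grip_depth is the distance from the TCP to the grasp point, in m); z points along the fingers, y is the line along which they close (so a half turn about z gives the same grasp; the last joint's range is limited). The gripper opens to 85 mm and grips with 20 to 120 N. Pads are 22 mm wide; open, the fingers measure 114 mm over their backs; the gripper's body (76 mm by 85 mm) begins 54 mm behind the grasp point. The pads swing forward as they close: fully open they stand 13 mm farther back than shut.
Start: joints at [-1.26, 0.599, -0.003, 1.599, 0.002, 0.943, -0.08], TCP at [0.274, 0.671, 0.192] pointing down, gripper open.
Joint ranges: [-2.57, 2.57], [-0.35, 1.97], [-1.29, 1.29], [0.11, 2.56], [-1.05, 4.19], [0.11, 1.86], [-2.63, 2.63]. Speed limits (rad/s): [2.22, 2.22, 3.01, 3.01, 3.14, 3.14, 3.14].

INTERFACE

Orientations are given as [roll, pitch, yaw] about the fixed x, y, z axes, in that order (R = Rz(yaw) Ry(pitch) Rx(roll)).
In Python, from bench import r gives the robot as it stands.
- The arm moves only by the shell command python3 -m pendant 'ROWS' [FORCE]. ROWS is JSON, a list of rows, each an object of numbers: "fingers": the opening, from -1 (shut) to 1 (fully open); "tx", "ty", "tz": the shift along the tool's x, y, z in mm; "ax", "ay", "az": the turn, a rotation vector about the tool's x, y, z in degrees. A call has 1 to 20 rows; each row is the pose to reach, as a shift and turn from the pose commanded when the call began, along the tool's axes at that moment; what a row does not reach only later rows make up. A row lasts 1/10 s, in which the tool goes at most 50 mm and 8.59 degrees, less where a joint would pass 70% of its speed; a pose out of reach is approached as far as the arm can. A call with a gripper value outside its range is refused whole. The fingers move at their own pace and stop on an object; FORCE is the grip in N (left out, the last holds). Time passes only in rows, so rows that repeat a pose let the fingers close. It gives the time, the measured TCP pose, the force, the opening and the grip force at its end, in the units of the state.
- r.observe(): the state, without advancing time (a new reading comes with each control period).
- r.read_camera(name): name is "side" or "top"; returns a dict with "frame" (400x640x3 uint8, blue, green, red), "vfov" (degrees; the focal length in pixels is half the picture's height over the tangent of half this angle, whatever the lens; pixels are square), "cx", "cy" (the principal point, pixels), "R" (3x3) and "t" (3): a world point X has camera coordinates R X + t. Camera axes: x right, y down, z forward; pixel columns grow to the right and rows downward; lengths in m; the calibration is good to about 2 mm. A picture is of the moment at which its call begins. There is no depth.
- r.finish_job(): hands the job in; it is judged then, once.
Trained networks look in a picture, given as the dict that the camera call returned (one of the last four; its "shot" number tells which), for a name from the list of things; names that differ only in an ending like _2 or _b are one class to them, and where a whole thing is asked for, a point or a joint stands for the part that bears it (a point fixed in the world has none). Each returns a list of dicts, best first, with "p" (0 to 1); they miss things now and then, are a little off and sometimes report something else, mostly with a low value. They report only what shows in the picture. A call takes as long as a camera call. They do not tell look-alikes from the thing itself.
- r.recognise(picture, query): "position" ([column, row] as shares, 0 to 1, of the picture: columns of its width, rows of its height, amid what is visible of it).
- r.mark_of(picture, query): "position" ([column, row] as shares, 0 to 1, of the picture: columns of its width, rows of its height: a listed point, or the origin of a listed thing).
The state is a dict: "time_s": time; "joint_positions": joint angles; "qvel": joint speeds; "joint_torque": joint torques, N m; "eef_pos": TCP position; "eef_rot": TCP orientation; "contact_force": force on the tool from outside, world axes, zero at the start; "torque": the same for the moment, N m; "grip_width": finger opening in m; "gripper_force": force on a finger pad.
Only numpy, scipy, OpenCV 4.12 (cv2) and the standard library are available. Lean on these libraries where they do the work, as an engineer would, in place of code of your own. Each camera call takes 0.05 s, during which the arm holds its last target. There are 200 camera calls.

TASK

Tidy away after cooking: stand the two loose spice jars in the two empty wells of the wooden spice rack, the salt shaker in the small ring and the pepper mill in the large ring of the cruet stand, and the box of tea in its tray. Keep the jars, the shaker and the mill upright all the way, set each right down on the floor of its place, and do not disturb the jar that already stands in the rack or the glass tumbler.

Things in the scene. Friction and masses are not known exactly. Their poses are not given: they have to be found in the camera images.
- spice_jar_a: loose round spice jar, glass with a red cap and a black-and-orange label, 45 mm across, 106 mm tall, 0.11 kg; glass 42 mm across below the cap, the cap 45 mm across from 85 to 106 mm up. Origin at the centre of its underside, z up its axis
- spice_jar_b: loose round spice jar of the same size and shape, red cap and a green-and-white label, 45 mm across, 106 mm tall, 0.11 kg. Origin at the centre of its underside, z up its axis
- salt_shaker: round glass salt shaker with a grey dome, 44 mm across the body (up to 74 mm up; dome 34 mm across above that), 90 mm tall, 0.1 kg. Origin at the centre of its underside, z up its axis
- pepper_mill: turned dark wooden pepper mill, 152 mm tall, 0.16 kg: body 53 mm across at the foot, to be treated as tapering straight to 44 mm at 98 mm up; round head 47 mm across, widest 116 mm up, ending at 143 mm; 12 mm knob on top. Gripped round the neck 100 to 116 mm up it hangs steady; carried fast it can swing in the fingers. Origin at the centre of its underside, z up its axis
- tea_box: black carton of tea, 60 mm along its x, 102 mm along its y, 69 mm high, 0.05 kg. Origin at the centre of its underside, z up
- spice_rack: fixed wooden board 80 mm (its x) by 228 mm (its y) by 34 mm high with three round wells in a row, 62 mm across and 24 mm deep (floor 10 mm above the origin), centred at x = 0 and y = +74, 0 and -74 mm in its frame. The well at y = +74 mm already holds a jar; those at 0 and -74 mm are empty, and either loose jar may go in either. Origin at the centre of its underside, z up
- cruet_stand: fixed dark wooden board 96 mm (its x) by 196 mm (its y), its top 14 mm above the origin, carrying two steel wire rings (5 mm wire) on posts, ring centre-lines 36 mm above the origin, so that a thing stands on the board within a ring. Small ring, 60 mm across inside, centred at x = 0, y = +49 mm in its frame: for the salt shaker. Large ring, 74 mm across inside, centred at x = 0, y = -40 mm: for the pepper mill. Origin at the centre of its underside, z up
- tea_tray: fixed pale wooden open tray, 94 mm (its x) by 136 mm (its y) outside, 82 by 124 mm inside, walls 6 mm thick and 30 mm high, floor 8 mm above the origin; the tea box goes in it with its long side along the tray's long side, either way round. Origin at the centre of its underside, z up. Wall cupboards overhang the worktop behind the holders (from x = 0.6 m, 0.47 m up)
- jar_in_rack: third spice jar, red cap and black-and-orange label, 45 mm across, 106 mm tall, which already stands in the rack's well at y = +74 mm: leave it there. Origin at the centre of its underside, z up its axis
- tumbler: clear glass tumbler, 80 mm across, 91 mm tall, standing at the right end of the work: leave it alone. Origin at the centre of its underside, z up
Mind the look-alikes: they are no part of the job. What is shaped like the pepper_mill but yellow is not meant.

How it is judged:
At the end, for the whole second after the job is handed in: Jars in the two empty wells, salt in the small ring, mill in the large ring (each within 13 mm of centre, 5 mm of the floor), tea box in the tray (within 16 mm of centre, 5 mm of the floor, 0.35 rad of its long axis), third jar still in its well; all within 0.12 rad of upright, at rest ((((x of spice_jar_a in the frame of spice_rack between -0.013 and 0.013 m and y of spice_jar_a in the frame of spice_rack between -0.013 and 0.013 m and z of spice_jar_a in the frame of spice_rack between 0.006 and 0.015 m) and (x of spice_jar_b in the frame of spice_rack between -0.013 and 0.013 m and y of spice_jar_b in the frame of spice_rack between -0.087 and -0.061 m and z of spice_jar_b in the frame of spice_rack between 0.006 and 0.015 m)) or ((x of spice_jar_b in the frame of spice_rack between -0.013 and 0.013 m and y of spice_jar_b in the frame of spice_rack between -0.013 and 0.013 m and z of spice_jar_b in the frame of spice_rack between 0.006 and 0.015 m) and (x of spice_jar_a in the frame of spice_rack between -0.013 and 0.013 m and y of spice_jar_a in the frame of spice_rack between -0.087 and -0.061 m and z of spice_jar_a in the frame of spice_rack between 0.006 and 0.015 m))) and x of salt_shaker in the frame of cruet_stand between -0.013 and 0.013 m and y of salt_shaker in the frame of cruet_stand between 0.036 and 0.062 m and z of salt_shaker in the frame of cruet_stand between 0.01 and 0.019 m and x of pepper_mill in the frame of cruet_stand between -0.013 and 0.013 m and y of pepper_mill in the frame of cruet_stand between -0.053 and -0.027 m and z of pepper_mill in the frame of cruet_stand between 0.01 and 0.019 m and x of tea_box in the frame of tea_tray between -0.016 and 0.016 m and y of tea_box in the frame of tea_tray between -0.016 and 0.016 m and z of tea_box in the frame of tea_tray between 0.004 and 0.013 m and x of jar_in_rack in the frame of spice_rack between -0.013 and 0.013 m and y of jar_in_rack in the frame of spice_rack between 0.061 and 0.087 m and z of jar_in_rack in the frame of spice_rack between 0.006 and 0.015 m and angle between the y axis of tea_box and the y axis of tea_tray, either way round below 0.35 rad and angle between each of spice_jar_a, salt_shaker, tea_box, pepper_mill, spice_jar_b, jar_in_rack's own z axis and vertical below 0.12 rad and linear speed of each of spice_jar_a, salt_shaker, tea_box, pepper_mill, spice_jar_b below 0.02 m/s); the robot touches nothing.
It fails at once if a spice jar, the salt shaker or the pepper mill is tipped more than 0.6 rad (angle between any of spice_jar_a, spice_jar_b, salt_shaker, pepper_mill's own z axis and vertical above 0.6 rad).
It fails at once if the jar that already stands in the rack is disturbed (moved more than 20 mm or tipped more than 0.3 rad) (distance of jar_in_rack from where it was at the start of the episode above 0.02 m or angle between jar_in_rack's own z axis and vertical above 0.3 rad).
It fails at once if the tumbler is disturbed (moved more than 20 mm or tipped more than 0.3 rad) (distance of tumbler from where it was at the start of the episode above 0.02 m or angle between tumbler's own z axis and vertical above 0.3 rad).
It also fails if it takes over 122 s, if anything falls off the work surface, if the arm or the gripper's body presses on something with over 40 N, if the wrist force passes 120 N, or if a joint passes its speed limit or range.

## Working session

There is one attempt and no reset: what is moved stays moved. The work goes in short steps, Python scripts to look and compute and a shell command to move; the robot and the scene stay as the last step left them, time stands still between calls to the robot, and variables do not carry over. Pictures are saved under pics/ and viewed, at most 14 in all, crops included, and the job is handed in when it is done.

```bash
mkdir -p pics; ls; python3 - <<'E'
from bench import r
import cv2,numpy as np
s=r.observe(); print({k:np.round(v,3).tolist() for k,v in s.items()}, r.grip_depth)
for n in("side","top"):
    p=r.read_camera(n); cv2.imwrite(f"pics/{n}0.png",p["frame"]); print(n,p["vfov"],p["cx"],p["cy"],p["R"],p["t"])
    for q in["spice_jar_a","salt_shaker","pepper_mill","tea_box","spice_rack","cruet_stand","tea_tray","tumbler"]:
        print(q,[(np.round(np.array(d["position"])*[640,400],0).tolist(),round(d["p"],2)) for d in r.mark_of(p,q)])
E
```

```text
pics
{'time_s': 0.0, 'joint_positions': [-1.26, 0.6, -0.003, 1.6, 0.002, 0.943, -0.08], 'qvel': [0.002, -0.0, 0.0, 0.001, -0.0, -0.001, -0.001], 'joint_torque': [-0.001, -77.647, 1.564, -25.801, 0.012, 0.009, 0.0], 'eef_pos': [0.274, 0.671, 0.191], 'eef_rot': [-3.14, 0.0, 2.754], 'contact_force': [-0.521, -0.531, 0.69], 'torque': [-0.057, -0.037, 0.015], 'gripper_force': 0.0, 'grip_width': 0.085} 0.0187
side 46.826972590425875 317.72428529421705 203.33799357580412 [[ 0.66379899 -0.74779739  0.0130368 ]
 [-0.5668922  -0.51443165 -0.64342311]
 [ 0.48785667  0.41971315 -0.76539973]] [-0.30945857  0.29738495  1.30706012]
spice_jar_a [([225.0, 169.0], 0.58), ([278.0, 200.0], 0.57)]
salt_shaker [([247.0, 185.0], 0.78)]
pepper_mill [([337.0, 248.0], 0.64), ([391.0, 250.0], 0.64)]
tea_box [([372.0, 271.0], 0.77), ([247.0, 185.0], 0.43)]
spice_rack [([306.0, 190.0], 0.85)]
cruet_stand [([257.0, 157.0], 0.78)]
tea_tray [([356.0, 232.0], 0.67)]
tumbler [([414.0, 289.0], 0.88), ([223.0, 168.0], 0.42)]
top 47.24805074449881 318.88742776765446 201.44673705934272 [[-0.01258161 -0.99962705  0.02423777]
 [-0.98502614  0.00822232 -0.17220887]
 [ 0.17194536 -0.02604151 -0.98476222]] [-0.00509169  0.45320901  1.1954234 ]
spice_jar_a [([176.0, 222.0], 0.83), ([266.0, 221.0], 0.58)]
salt_shaker [([219.0, 221.0], 0.72)]
pepper_mill [([364.0, 218.0], 0.97), ([414.0, 186.0], 0.96)]
tea_box [([409.0, 219.0], 0.63)]
spice_rack [([278.0, 183.0], 0.94)]
cruet_stand [([196.0, 188.0], 0.79)]
tea_tray [([365.0, 186.0], 0.9)]
tumbler [([456.0, 207.0], 0.96)]
```

```bash
python3 - <<'E'
import cv2
a=cv2.imread("pics/top0.png")[140:290,120:520]; cv2.imwrite("pics/top0c.png",cv2.resize(a,(800,300),interpolation=2))
a=cv2.imread("pics/side0.png")[70:350,160:480]; cv2.imwrite("pics/side0c.png",cv2.resize(a,(640,560),interpolation=2))
E
```

```text
(no output)
```

View pics/top0c.png

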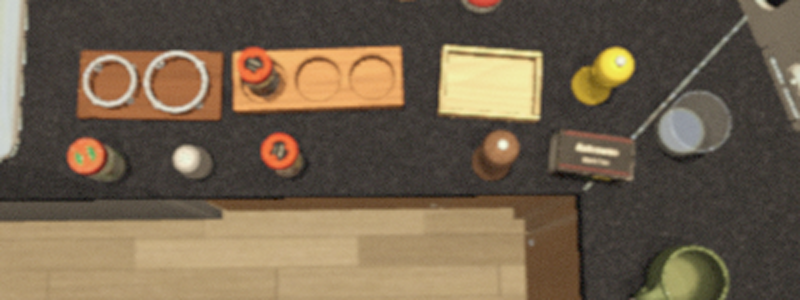

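View pics/side0c.png

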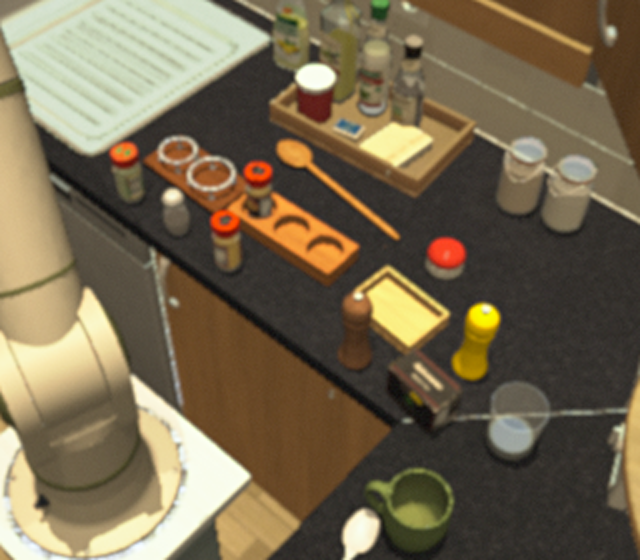

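Top view (full-frame px):
- Jars: green-label jar_b at (167,220), orange-label jar_a at (261,217), and the rack jar at (249,175), which stays.
- Mills: dark pepper mill at (368,213). The yellow look-alike at (425,173) is not to be touched.
- Others: salt at (213,220), tea box at (416,218), tumbler at (467,203).

I'll rectify the view to measure.

```bash
cat > h.py <<'E'
from bench import r
import cv2,numpy as np
def K(p):
    f=200/np.tan(np.radians(p["vfov"])/2); return np.array([[f,0,p["cx"]],[0,f,p["cy"]],[0,0,1]])
def ray(p,uv,z):
    R=np.array(p["R"]);t=np.array(p["t"]); d=R.T@np.linalg.inv(K(p))@[uv[0],uv[1],1]; c=-R.T@t
    return c+d*(z-c[2])/d[2]
def proj(p,X):
    q=K(p)@(np.array(p["R"])@X+p["t"]); return q[:2]/q[2]
def tri(ps,uvs):
    P=[K(p)@np.c_[p["R"],p["t"]] for p in ps]
    X=cv2.triangulatePoints(*P,*[np.array(u,float).reshape(2,1) for u in uvs]).ravel(); return X[:3]/X[3]
def ortho(p,z,x1,y1,W,H,s=1.0):  # pixel (c,r) -> y=y1-c*s mm, x=x1-r*s mm
    R=np.array(p["R"]);t=np.array(p["t"]); m=s/1000
    A=np.array([[0,-m,x1],[-m,0,y1],[0,0,z],[0,0,1]])
    return cv2.warpPerspective(p["frame"],K(p)@np.c_[R,t]@A,(W,H),flags=cv2.INTER_CUBIC|cv2.WARP_INVERSE_MAP)
E
python3 - <<'E'
from h import *
ps={n:r.read_camera(n) for n in("top","side")}
p=ps["top"]
for n,uv in dict(b=(176,222),a=(266,221),salt=(219,221),mill=(364,218),tea=(409,219),rack=(278,183),cruet=(196,188),tray=(365,186),tumb=(456,207),ymill=(414,186)).items(): print(n,ray(p,uv,0).round(3))
p2=ps["side"]
for n,uv in dict(b=(225,169),a=(278,200),salt=(247,185),mill=(337,248),tea=(372,271),rack=(306,190),cruet=(257,157),tray=(356,232),tumb=(414,289),ymill=(391,250)).items(): print(n,ray(p2,uv,0).round(3))
o=ortho(p,0.035,0.63,0.42,800,260)
cv2.imwrite("pics/orth.png",o)
E
```

```text
b [0.406 0.382 0.   ]
a [0.406 0.136 0.   ]
salt [0.408 0.265 0.   ]
mill [ 0.412 -0.136  0.   ]
tea [ 0.408 -0.261  0.   ]
rack [0.513 0.103 0.   ]
cruet [0.501 0.331 0.   ]
tray [ 0.503 -0.141  0.   ]
tumb [ 0.441 -0.395  0.   ]
ymill [ 0.502 -0.28   0.   ]
b [0.395 0.383 0.   ]
a [0.419 0.139 0.   ]
salt [0.395 0.267 0.   ]
mill [ 0.402 -0.137  0.   ]
tea [ 0.409 -0.27   0.   ]
rack [0.516 0.099 0.   ]
cruet [0.515 0.343 0.   ]
tray [ 0.491 -0.143  0.   ]
tumb [ 0.443 -0.399 -0.   ]
ymill [ 0.51  -0.267  0.   ]
```

View pics/orth.png

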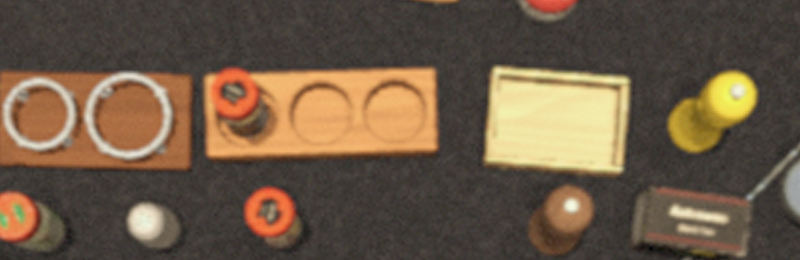

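```bash
python3 - <<'E'
from h import *
p=r.read_camera("top"); T=[]
for x0,y0,z in[(.406,.382,.106),(.41,.137,.106),(.40,.266,.09),(.407,-.137,.152),(.408,-.265,.069)]:
    t=ortho(p,z,x0+.065,y0+.065,260,260,.5)
    cv2.line(t,(130,0),(130,259),(255,255,255),1);cv2.line(t,(0,130),(259,130),(255,255,255),1)
    for d in range(-60,61,10): cv2.circle(t,(130+2*d,130),1,(0,255,255),-1);cv2.circle(t,(130,130+2*d),1,(0,255,255),-1)
    T.append(t)
T.append(ortho(p,.035,.515+.065,.06+.065,260,260,.5))
cv2.imwrite("pics/tops.png",np.vstack([np.hstack(T[:3]),np.hstack(T[3:])]))
E
```

```text
(no output)
```

View pics/tops.png

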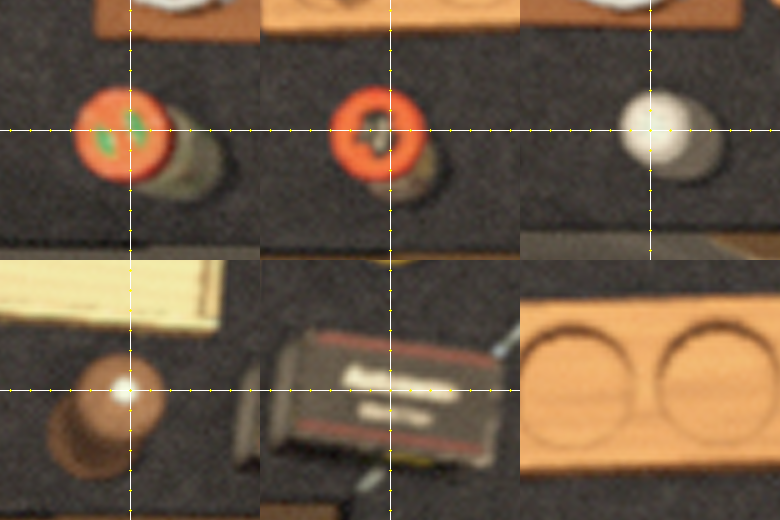

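```bash
python3 -m pendant '[{"fingers":1,"tx":-114,"ty":-108,"az":34},{"fingers":1,"tx":-228,"ty":-216,"az":67.8},{"fingers":1,"tx":-228,"ty":-216,"az":67.8},{"fingers":1,"tx":-228,"ty":-216,"az":67.8},{"fingers":1,"tx":-228,"ty":-216,"az":67.8},{"fingers":1,"tx":-228,"ty":-216,"az":67.8},{"fingers":1,"tx":-228,"ty":-216,"az":67.8},{"fingers":1,"tx":-228,"ty":-216,"az":67.8},{"fingers":1,"tx":-228,"ty":-216,"az":67.8},{"fingers":1,"tx":-228,"ty":-216,"az":67.8},{"fingers":1,"tx":-228,"ty":-216,"az":67.8}]'
```

```text
invalid input at $[0]: expected keys fingers, tx, ty, tz, ax, ay, az
```

```bash
python3 -m pendant '[{"fingers":1,"tx":-228,"ty":-216,"tz":0,"ax":0,"ay":0,"az":67.8},{"fingers":1,"tx":-228,"ty":-216,"tz":0,"ax":0,"ay":0,"az":67.8},{"fingers":1,"tx":-228,"ty":-216,"tz":0,"ax":0,"ay":0,"az":67.8},{"fingers":1,"tx":-228,"ty":-216,"tz":0,"ax":0,"ay":0,"az":67.8},{"fingers":1,"tx":-228,"ty":-216,"tz":0,"ax":0,"ay":0,"az":67.8},{"fingers":1,"tx":-228,"ty":-216,"tz":0,"ax":0,"ay":0,"az":67.8},{"fingers":1,"tx":-228,"ty":-216,"tz":0,"ax":0,"ay":0,"az":67.8},{"fingers":1,"tx":-228,"ty":-216,"tz":0,"ax":0,"ay":0,"az":67.8},{"fingers":1,"tx":-228,"ty":-216,"tz":0,"ax":0,"ay":0,"az":67.8},{"fingers":1,"tx":-228,"ty":-216,"tz":0,"ax":0,"ay":0,"az":67.8},{"fingers":1,"tx":-228,"ty":-216,"tz":0,"ax":0,"ay":0,"az":67.8}]'
```

```text
time_s: 2.15
eef_pos: [0.4032, 0.3856, 0.1922]
eef_rot: [-3.142, -0.0, 1.575]
contact_force: [-0.1, -0.3, 0.5]
grip_width: 0.0854
gripper_force: 0.0
```

```bash
python3 -m pendant '[{"fingers":1,"tx":0,"ty":0,"tz":40,"ax":0,"ay":0,"az":0},{"fingers":1,"tx":0,"ty":1,"tz":80,"ax":0,"ay":0,"az":0},{"fingers":1,"tx":0,"ty":1,"tz":120,"ax":0,"ay":0,"az":0},{"fingers":1,"tx":0,"ty":1,"tz":140,"ax":0,"ay":0,"az":0},{"fingers":1,"tx":0,"ty":1,"tz":150,"ax":0,"ay":0,"az":0},{"fingers":1,"tx":0,"ty":1,"tz":150,"ax":0,"ay":0,"az":0},{"fingers":-0.3,"tx":0,"ty":1,"tz":150,"ax":0,"ay":0,"az":0},{"fingers":-0.3,"tx":0,"ty":1,"tz":150,"ax":0,"ay":0,"az":0},{"fingers":-0.3,"tx":0,"ty":1,"tz":150,"ax":0,"ay":0,"az":0},{"fingers":-0.3,"tx":0,"ty":1,"tz":150,"ax":0,"ay":0,"az":0},{"fingers":-0.3,"tx":0,"ty":1,"tz":150,"ax":0,"ay":0,"az":0},{"fingers":-0.3,"tx":0,"ty":1,"tz":150,"ax":0,"ay":0,"az":0}]' 35
```

```text
time_s: 3.35
eef_pos: [0.405, 0.3857, 0.0436]
eef_rot: [3.14, -0.002, 1.571]
contact_force: [-1.8, -0.4, 6.4]
grip_width: 0.0432
gripper_force: 34.7
```

```bash
python3 - <<'E'
from h import *
p=r.read_camera("side"); a=p["frame"][60:260,140:360]; cv2.imwrite("pics/g1.png",cv2.resize(a,(660,600),interpolation=2))
E
```

```text
(no output)
```

View pics/g1.png

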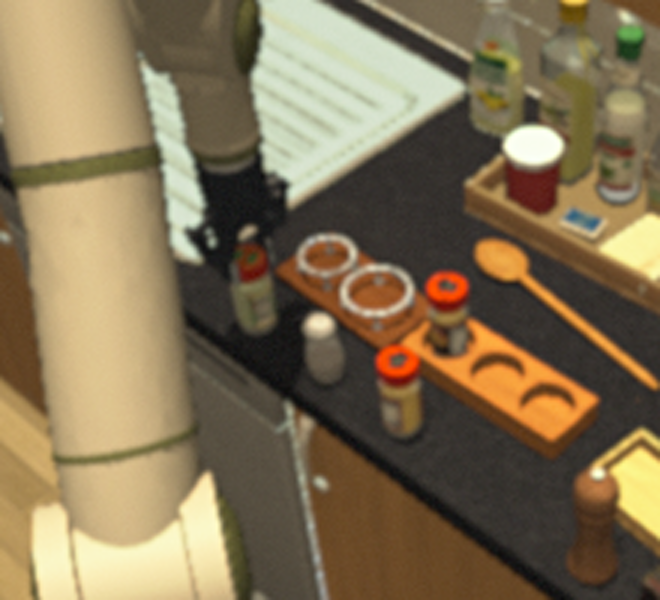

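The side view shows jar_b upright in the fingers (crop px 255,290), about 43 mm opening, with everything else undisturbed. Next I carry it over the middle well.

```bash
python3 -m pendant '[{"fingers":-0.3,"tx":0,"ty":0,"tz":-25,"ax":0,"ay":0,"az":0},{"fingers":-0.3,"tx":0,"ty":0,"tz":-65,"ax":0,"ay":0,"az":0},{"fingers":-0.3,"tx":0,"ty":0,"tz":-105,"ax":0,"ay":0,"az":0},{"fingers":-0.3,"tx":0,"ty":0,"tz":-145,"ax":0,"ay":0,"az":0},{"fingers":-0.3,"tx":-20,"ty":8,"tz":-165,"ax":0,"ay":0,"az":0},{"fingers":-0.3,"tx":-55,"ty":21,"tz":-165,"ax":0,"ay":0,"az":0},{"fingers":-0.3,"tx":-90,"ty":34,"tz":-165,"ax":0,"ay":0,"az":0},{"fingers":-0.3,"tx":-125,"ty":47,"tz":-165,"ax":0,"ay":0,"az":0},{"fingers":-0.3,"tx":-160,"ty":60,"tz":-165,"ax":0,"ay":0,"az":0},{"fingers":-0.3,"tx":-195,"ty":75,"tz":-165,"ax":0,"ay":0,"az":0},{"fingers":-0.3,"tx":-230,"ty":90,"tz":-165,"ax":0,"ay":0,"az":0},{"fingers":-0.3,"tx":-265,"ty":103,"tz":-165,"ax":0,"ay":0,"az":0},{"fingers":-0.3,"tx":-287,"ty":111,"tz":-165,"ax":0,"ay":0,"az":0},{"fingers":-0.3,"tx":-287,"ty":111,"tz":-165,"ax":0,"ay":0,"az":0},{"fingers":-0.3,"tx":-287,"ty":111,"tz":-125,"ax":0,"ay":0,"az":0},{"fingers":-0.3,"tx":-287,"ty":111,"tz":-90,"ax":0,"ay":0,"az":0},{"fingers":-0.3,"tx":-287,"ty":111,"tz":-60,"ax":0,"ay":0,"az":0},{"fingers":-0.3,"tx":-287,"ty":111,"tz":-45,"ax":0,"ay":0,"az":0},{"fingers":-0.3,"tx":-287,"ty":111,"tz":-45,"ax":0,"ay":0,"az":0}]'
python3 - <<'E'
from h import *
for n in("side","top"):
    p=r.read_camera(n); u,v=map(int,proj(p,[.5165,.099,.05])); a=p["frame"][v-55:v+55,u-70:u+70]; cv2.imwrite(f"pics/p1{n}.png",cv2.resize(a,(380,300),interpolation=2))
cv2.imwrite("pics/p1.png",np.hstack([cv2.imread(f"pics/p1{n}.png") for n in("side","top")]))
E
```

```text
time_s: 5.3
eef_pos: [0.5141, 0.0985, 0.0858]
eef_rot: [-3.138, 0.001, 1.571]
contact_force: [-0.4, 0.4, -1.4]
grip_width: 0.0435
gripper_force: 36.3
```

View pics/p1.png

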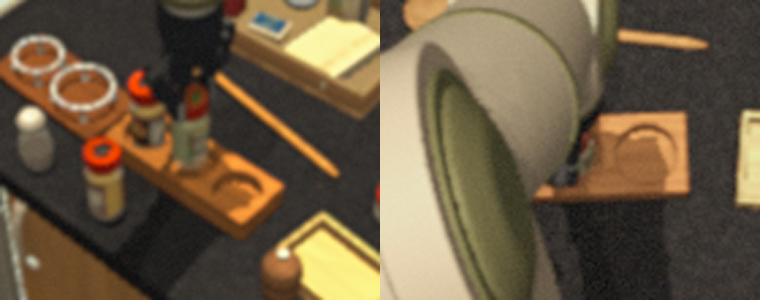

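The jar hangs right above the middle well (side crop about 190,150). Lower and release.

```bash
python3 -m pendant '[{"fingers":-0.3,"tx":0,"ty":2,"tz":10,"ax":0,"ay":0,"az":0},{"fingers":-0.3,"tx":0,"ty":2,"tz":20,"ax":0,"ay":0,"az":0},{"fingers":-0.3,"tx":0,"ty":2,"tz":27,"ax":0,"ay":0,"az":0},{"fingers":-0.3,"tx":0,"ty":2,"tz":31,"ax":0,"ay":0,"az":0},{"fingers":-0.3,"tx":0,"ty":2,"tz":33,"ax":0,"ay":0,"az":0},{"fingers":-0.3,"tx":0,"ty":2,"tz":33,"ax":0,"ay":0,"az":0}]'
```

```text
time_s: 6.0
eef_pos: [0.5174, 0.0978, 0.0541]
eef_rot: [-3.141, 0.0, 1.57]
contact_force: [0.4, -0.3, -0.7]
grip_width: 0.0433
gripper_force: 36.4
```

```bash
python3 -m pendant '[{"fingers":-0.3,"tx":0,"ty":0,"tz":2,"ax":0,"ay":0,"az":0},{"fingers":-0.3,"tx":0,"ty":0,"tz":3,"ax":0,"ay":0,"az":0},{"fingers":-0.3,"tx":0,"ty":0,"tz":3,"ax":0,"ay":0,"az":0}]'
```

```text
time_s: 6.3
eef_pos: [0.5177, 0.098, 0.0534]
eef_rot: [3.14, -0.001, 1.57]
contact_force: [-5.5, -0.8, 29.7]
grip_width: 0.0433
gripper_force: 39.2
```

```bash
python3 -m pendant '[{"fingers":1,"tx":0,"ty":0,"tz":-2,"ax":0,"ay":0,"az":0},{"fingers":1,"tx":0,"ty":0,"tz":-2,"ax":0,"ay":0,"az":0},{"fingers":1,"tx":0,"ty":0,"tz":-2,"ax":0,"ay":0,"az":0},{"fingers":1,"tx":0,"ty":0,"tz":-2,"ax":0,"ay":0,"az":0},{"fingers":1,"tx":0,"ty":0,"tz":-2,"ax":0,"ay":0,"az":0},{"fingers":1,"tx":0,"ty":0,"tz":-30,"ax":0,"ay":0,"az":0},{"fingers":1,"tx":0,"ty":0,"tz":-75,"ax":0,"ay":0,"az":0},{"fingers":1,"tx":0,"ty":0,"tz":-120,"ax":0,"ay":0,"az":0},{"fingers":1,"tx":15,"ty":-40,"tz":-130,"ax":0,"ay":0,"az":0},{"fingers":1,"tx":30,"ty":-80,"tz":-130,"ax":0,"ay":0,"az":0},{"fingers":1,"tx":45,"ty":-109,"tz":-130,"ax":0,"ay":0,"az":0},{"fingers":1,"tx":45,"ty":-109,"tz":-130,"ax":0,"ay":0,"az":0},{"fingers":1,"tx":45,"ty":-109,"tz":-130,"ax":0,"ay":0,"az":0}]'
python3 - <<'E'
from h import *
p=r.read_camera("side"); u,v=map(int,proj(p,[.47,.12,.05])); a=p["frame"][v-70:v+70,u-90:u+90]; cv2.imwrite("pics/q1.png",cv2.resize(a,(720,560),interpolation=2))
E
```

```text
time_s: 7.6
eef_pos: [0.4085, 0.1435, 0.1815]
eef_rot: [3.141, -0.0, 1.572]
contact_force: [0.7, 0.3, -0.2]
grip_width: 0.0856
gripper_force: 0.0
```

View pics/q1.png

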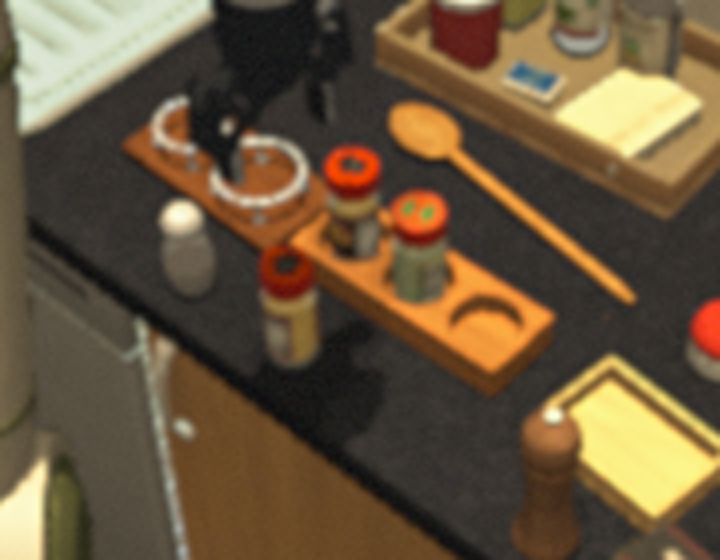

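jar_b stands upright in the middle well (418,250), and the gripper is above jar_a (288,300). Grasp jar_a.

```bash
python3 -m pendant '[{"fingers":1,"tx":0,"ty":0,"tz":40,"ax":0,"ay":0,"az":0},{"fingers":1,"tx":0,"ty":0,"tz":80,"ax":0,"ay":0,"az":0},{"fingers":1,"tx":0,"ty":0,"tz":115,"ax":0,"ay":0,"az":0},{"fingers":1,"tx":0,"ty":0,"tz":130,"ax":0,"ay":0,"az":0},{"fingers":1,"tx":0,"ty":0,"tz":139,"ax":0,"ay":0,"az":0},{"fingers":1,"tx":0,"ty":0,"tz":139,"ax":0,"ay":0,"az":0},{"fingers":-0.3,"tx":0,"ty":0,"tz":139,"ax":0,"ay":0,"az":0},{"fingers":-0.3,"tx":0,"ty":0,"tz":139,"ax":0,"ay":0,"az":0},{"fingers":-0.3,"tx":0,"ty":0,"tz":139,"ax":0,"ay":0,"az":0},{"fingers":-0.3,"tx":0,"ty":0,"tz":139,"ax":0,"ay":0,"az":0},{"fingers":-0.3,"tx":0,"ty":0,"tz":139,"ax":0,"ay":0,"az":0},{"fingers":-0.3,"tx":0,"ty":0,"tz":139,"ax":0,"ay":0,"az":0}]' 35
```

```text
time_s: 8.85
eef_pos: [0.409, 0.1434, 0.0433]
eef_rot: [3.14, -0.001, 1.571]
contact_force: [-0.5, -0.9, 7.6]
grip_width: 0.0437
gripper_force: 34.4
```

```bash
python3 -m pendant '[{"fingers":-0.3,"tx":0,"ty":0,"tz":-25,"ax":0,"ay":0,"az":0},{"fingers":-0.3,"tx":0,"ty":0,"tz":-65,"ax":0,"ay":0,"az":0},{"fingers":-0.3,"tx":-15,"ty":0,"tz":-90,"ax":0,"ay":0,"az":0},{"fingers":-0.3,"tx":-45,"ty":0,"tz":-90,"ax":0,"ay":0,"az":0},{"fingers":-0.3,"tx":-80,"ty":0,"tz":-90,"ax":0,"ay":0,"az":0},{"fingers":-0.3,"tx":-110,"ty":10,"tz":-90,"ax":0,"ay":0,"az":0},{"fingers":-0.3,"tx":-118,"ty":40,"tz":-90,"ax":0,"ay":0,"az":0},{"fingers":-0.3,"tx":-118,"ty":75,"tz":-90,"ax":0,"ay":0,"az":0},{"fingers":-0.3,"tx":-118,"ty":103,"tz":-90,"ax":0,"ay":0,"az":0},{"fingers":-0.3,"tx":-118,"ty":110,"tz":-90,"ax":0,"ay":0,"az":0},{"fingers":-0.3,"tx":-118,"ty":110,"tz":-90,"ax":0,"ay":0,"az":0},{"fingers":-0.3,"tx":-118,"ty":110,"tz":-65,"ax":0,"ay":0,"az":0},{"fingers":-0.3,"tx":-118,"ty":110,"tz":-45,"ax":0,"ay":0,"az":0},{"fingers":-0.3,"tx":-118,"ty":110,"tz":-30,"ax":0,"ay":0,"az":0},{"fingers":-0.3,"tx":-118,"ty":110,"tz":-20,"ax":0,"ay":0,"az":0},{"fingers":-0.3,"tx":-118,"ty":110,"tz":-14,"ax":0,"ay":0,"az":0},{"fingers":-0.3,"tx":-118,"ty":110,"tz":-11,"ax":0,"ay":0,"az":0},{"fingers":-0.3,"tx":-118,"ty":110,"tz":-9,"ax":0,"ay":0,"az":0},{"fingers":-0.3,"tx":-118,"ty":110,"tz":-9,"ax":0,"ay":0,"az":0}]'
```

```text
time_s: 10.75
eef_pos: [0.518, 0.025, 0.0532]
eef_rot: [3.141, -0.001, 1.57]
contact_force: [-5.4, 1.2, 20.9]
grip_width: 0.0434
gripper_force: 38.8
```

```bash
python3 -m pendant '[{"fingers":1,"tx":0,"ty":0,"tz":-2,"ax":0,"ay":0,"az":0},{"fingers":1,"tx":0,"ty":0,"tz":-2,"ax":0,"ay":0,"az":0},{"fingers":1,"tx":0,"ty":0,"tz":-2,"ax":0,"ay":0,"az":0},{"fingers":1,"tx":0,"ty":0,"tz":-2,"ax":0,"ay":0,"az":0},{"fingers":1,"tx":0,"ty":0,"tz":-2,"ax":0,"ay":0,"az":0},{"fingers":1,"tx":0,"ty":0,"tz":-30,"ax":0,"ay":0,"az":0},{"fingers":1,"tx":0,"ty":0,"tz":-75,"ax":0,"ay":0,"az":0},{"fingers":1,"tx":0,"ty":0,"tz":-120,"ax":0,"ay":0,"az":0},{"fingers":1,"tx":15,"ty":-40,"tz":-130,"ax":0,"ay":0,"az":0},{"fingers":1,"tx":40,"ty":-80,"tz":-130,"ax":0,"ay":0,"az":0},{"fingers":1,"tx":80,"ty":-117,"tz":-130,"ax":0,"ay":0,"az":0},{"fingers":1,"tx":125,"ty":-117,"tz":-130,"ax":0,"ay":0,"az":0},{"fingers":1,"tx":170,"ty":-117,"tz":-130,"ax":0,"ay":0,"az":0},{"fingers":1,"tx":215,"ty":-117,"tz":-130,"ax":0,"ay":0,"az":0},{"fingers":1,"tx":239,"ty":-117,"tz":-130,"ax":0,"ay":0,"az":0},{"fingers":1,"tx":239,"ty":-117,"tz":-130,"ax":0,"ay":0,"az":0}]'
python3 - <<'E'
from h import *
p=r.read_camera("side"); u,v=map(int,proj(p,[.47,.12,.05])); a=p["frame"][v-70:v+70,u-90:u+90]; cv2.imwrite("pics/q2.png",cv2.resize(a,(720,560),interpolation=2))
E
```

```text
time_s: 12.35
eef_pos: [0.4012, 0.268, 0.1809]
eef_rot: [3.141, -0.001, 1.576]
contact_force: [-0.2, -0.6, -0.0]
grip_width: 0.0855
gripper_force: 0.0
```

View pics/q2.png

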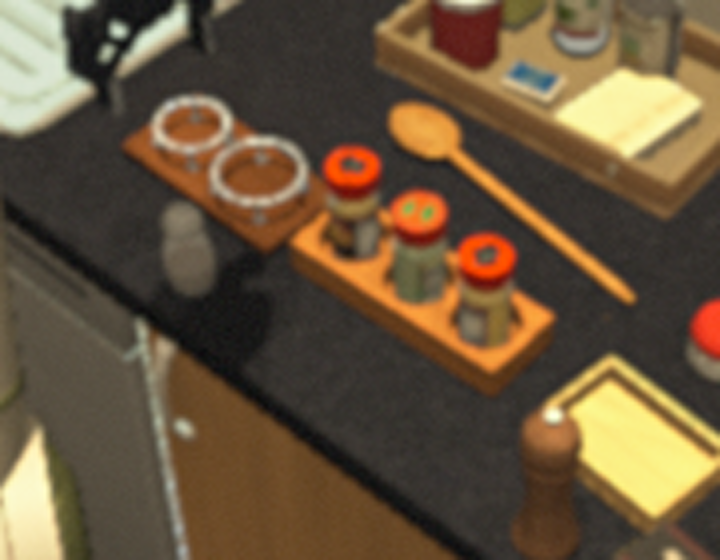

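All three jars are seated upright in the rack. Now the salt shaker (188,250).

```bash
python3 -m pendant '[{"fingers":1,"tx":0,"ty":0,"tz":40,"ax":0,"ay":0,"az":0},{"fingers":1,"tx":0,"ty":0,"tz":80,"ax":0,"ay":0,"az":0},{"fingers":1,"tx":0,"ty":0,"tz":115,"ax":0,"ay":0,"az":0},{"fingers":1,"tx":0,"ty":0,"tz":135,"ax":0,"ay":0,"az":0},{"fingers":1,"tx":0,"ty":0,"tz":145,"ax":0,"ay":0,"az":0},{"fingers":1,"tx":0,"ty":0,"tz":145,"ax":0,"ay":0,"az":0},{"fingers":-0.3,"tx":0,"ty":0,"tz":145,"ax":0,"ay":0,"az":0},{"fingers":-0.3,"tx":0,"ty":0,"tz":145,"ax":0,"ay":0,"az":0},{"fingers":-0.3,"tx":0,"ty":0,"tz":145,"ax":0,"ay":0,"az":0},{"fingers":-0.3,"tx":0,"ty":0,"tz":145,"ax":0,"ay":0,"az":0},{"fingers":-0.3,"tx":0,"ty":0,"tz":145,"ax":0,"ay":0,"az":0},{"fingers":-0.3,"tx":0,"ty":0,"tz":145,"ax":0,"ay":0,"az":0}]' 30
```

```text
time_s: 13.6
eef_pos: [0.4022, 0.2645, 0.0371]
eef_rot: [3.14, -0.001, 1.571]
contact_force: [0.3, -0.2, 7.3]
grip_width: 0.0305
gripper_force: 27.3
```

```bash
python3 - <<'E'
from h import *
for n,h,w in(("side",40,50),("top",40,50)):
    p=r.read_camera(n); u,v=map(int,proj(p,[.40,.265,.05])); print(u,v); a=p["frame"][v-h:v+h,u-w:u+w]; cv2.imwrite(f"pics/s{n}.png",cv2.resize(a,(400,320),interpolation=2))
cv2.imwrite("pics/s.png",np.hstack([cv2.imread(f"pics/s{n}.png") for n in("side","top")]))
E
```

```text
246 174
215 221
```

View pics/s.png

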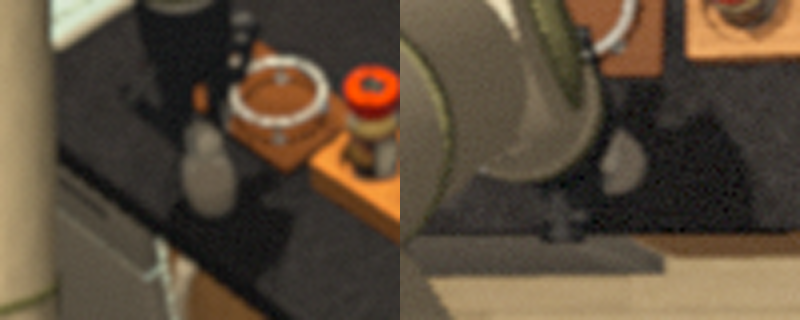

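The opening is only 30 mm because the fingers hold the narrow waist under the dome. The shaker stands upright and in line, so I'll lift it and check.

```bash
python3 -m pendant '[{"fingers":-0.6,"tx":0,"ty":0,"tz":-15,"ax":0,"ay":0,"az":0},{"fingers":-0.6,"tx":0,"ty":0,"tz":-40,"ax":0,"ay":0,"az":0},{"fingers":-0.6,"tx":0,"ty":0,"tz":-70,"ax":0,"ay":0,"az":0},{"fingers":-0.6,"tx":10,"ty":10,"tz":-80,"ax":0,"ay":0,"az":0},{"fingers":-0.6,"tx":35,"ty":35,"tz":-80,"ax":0,"ay":0,"az":0},{"fingers":-0.6,"tx":60,"ty":60,"tz":-80,"ax":0,"ay":0,"az":0},{"fingers":-0.6,"tx":85,"ty":85,"tz":-80,"ax":0,"ay":0,"az":0},{"fingers":-0.6,"tx":110,"ty":107,"tz":-80,"ax":0,"ay":0,"az":0},{"fingers":-0.6,"tx":117,"ty":113,"tz":-80,"ax":0,"ay":0,"az":0},{"fingers":-0.6,"tx":117,"ty":113,"tz":-65,"ax":0,"ay":0,"az":0},{"fingers":-0.6,"tx":117,"ty":113,"tz":-50,"ax":0,"ay":0,"az":0},{"fingers":-0.6,"tx":117,"ty":113,"tz":-50,"ax":0,"ay":0,"az":0}]'
python3 - <<'E'
from h import *
for n,h,w in(("side",40,50),("top",40,50)):
    p=r.read_camera(n); u,v=map(int,proj(p,[.515,.38,.05])); print(u,v); a=p["frame"][v-h:v+h,u-w:u+w]; cv2.imwrite(f"pics/s{n}.png",cv2.resize(a,(400,320),interpolation=2))
cv2.imwrite("pics/s2.png",np.hstack([cv2.imread(f"pics/s{n}.png") for n in("side","top")]))
E
```

```text
time_s: 14.9
eef_pos: [0.512, 0.3787, 0.0834]
eef_rot: [-3.137, 0.004, 1.57]
contact_force: [0.5, -0.9, -0.4]
grip_width: 0.03
gripper_force: 28.7
248 142
173 179
```

View pics/s2.png

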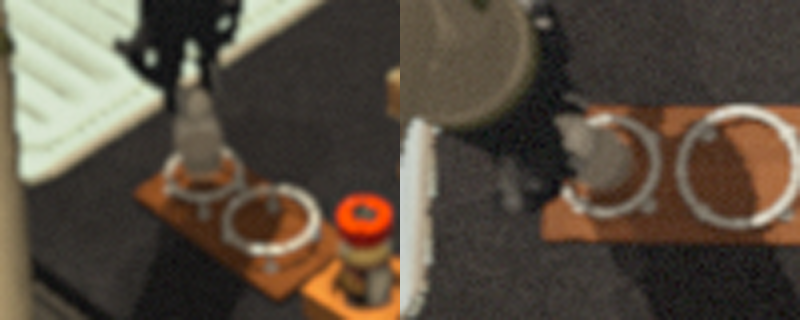

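The shaker hangs upright, centred over the small ring (202,150 over ring 203,180). Lower it.

```bash
python3 -m pendant '[{"fingers":-0.6,"tx":0,"ty":0,"tz":10,"ax":0,"ay":0,"az":0},{"fingers":-0.6,"tx":0,"ty":0,"tz":20,"ax":0,"ay":0,"az":0},{"fingers":-0.6,"tx":0,"ty":0,"tz":28,"ax":0,"ay":0,"az":0},{"fingers":-0.6,"tx":0,"ty":0,"tz":33,"ax":0,"ay":0,"az":0},{"fingers":-0.6,"tx":0,"ty":0,"tz":36,"ax":0,"ay":0,"az":0},{"fingers":-0.6,"tx":0,"ty":0,"tz":37,"ax":0,"ay":0,"az":0},{"fingers":-0.6,"tx":0,"ty":0,"tz":37,"ax":0,"ay":0,"az":0}]'
```

```text
time_s: 15.7
eef_pos: [0.5151, 0.3815, 0.051]
eef_rot: [3.141, -0.002, 1.57]
contact_force: [-2.7, -1.1, 16.9]
grip_width: 0.0299
gripper_force: 33.5
```

```bash
python3 -m pendant '[{"fingers":1,"tx":0,"ty":0,"tz":-2,"ax":0,"ay":0,"az":0},{"fingers":1,"tx":0,"ty":0,"tz":-2,"ax":0,"ay":0,"az":0},{"fingers":1,"tx":0,"ty":0,"tz":-2,"ax":0,"ay":0,"az":0},{"fingers":1,"tx":0,"ty":0,"tz":-2,"ax":0,"ay":0,"az":0},{"fingers":1,"tx":0,"ty":0,"tz":-2,"ax":0,"ay":0,"az":0},{"fingers":1,"tx":0,"ty":0,"tz":-30,"ax":0,"ay":0,"az":0},{"fingers":1,"tx":0,"ty":0,"tz":-75,"ax":0,"ay":0,"az":0},{"fingers":1,"tx":0,"ty":0,"tz":-120,"ax":0,"ay":0,"az":0},{"fingers":1,"tx":-10,"ty":-5,"tz":-155,"ax":0,"ay":0,"az":0},{"fingers":1,"tx":-55,"ty":-15,"tz":-155,"ax":0,"ay":0,"az":0},{"fingers":1,"tx":-100,"ty":-25,"tz":-155,"ax":0,"ay":0,"az":0},{"fingers":1,"tx":-145,"ty":-35,"tz":-155,"ax":0,"ay":0,"az":0},{"fingers":1,"tx":-190,"ty":-40,"tz":-155,"ax":0,"ay":0,"az":0},{"fingers":1,"tx":-235,"ty":-50,"tz":-155,"ax":0,"ay":0,"az":0},{"fingers":1,"tx":-280,"ty":-60,"tz":-155,"ax":0,"ay":0,"az":0},{"fingers":1,"tx":-325,"ty":-70,"tz":-155,"ax":0,"ay":0,"az":0},{"fingers":1,"tx":-370,"ty":-80,"tz":-155,"ax":0,"ay":0,"az":0},{"fingers":1,"tx":-415,"ty":-90,"tz":-155,"ax":0,"ay":0,"az":0},{"fingers":1,"tx":-440,"ty":-95,"tz":-155,"ax":0,"ay":0,"az":0},{"fingers":1,"tx":-440,"ty":-95,"tz":-155,"ax":0,"ay":0,"az":0}]'
python3 - <<'E'
from h import *
p=r.read_camera("top");T=[]
for x0,y0,z in[(.407,-.134,.152),(.408,-.265,.069),(.515,.38,.09)]:
    t=ortho(p,z,x0+.065,y0+.065,260,260,.5)
    for d in range(-60,61,10): cv2.circle(t,(130+2*d,130),1,(0,255,255),-1);cv2.circle(t,(130,130+2*d),1,(0,255,255),-1)
    T.append(t)
cv2.imwrite("pics/m.png",np.hstack(T))
E
```

```text
time_s: 17.7
eef_pos: [0.4184, -0.0623, 0.2046]
eef_rot: [3.141, 0.0, 1.565]
contact_force: [0.1, 1.0, -0.2]
grip_width: 0.0852
gripper_force: 0.0
```

View pics/m.png

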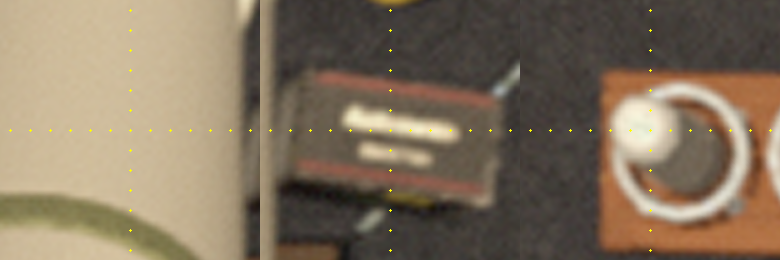

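Salt is seated in the small ring (dome at tile 645,129, about 3 mm off centre). On to the mill.

```bash
python3 -m pendant '[{"fingers":1,"tx":-40,"ty":-6,"tz":0,"ax":0,"ay":0,"az":0},{"fingers":1,"tx":-75,"ty":-13,"tz":0,"ax":0,"ay":0,"az":0},{"fingers":1,"tx":-75,"ty":-13,"tz":0,"ax":0,"ay":0,"az":0},{"fingers":1,"tx":-75,"ty":-13,"tz":0,"ax":0,"ay":0,"az":0},{"fingers":1,"tx":-75,"ty":-13,"tz":30,"ax":0,"ay":0,"az":0},{"fingers":1,"tx":-75,"ty":-13,"tz":60,"ax":0,"ay":0,"az":0},{"fingers":1,"tx":-75,"ty":-13,"tz":90,"ax":0,"ay":0,"az":0},{"fingers":1,"tx":-75,"ty":-13,"tz":110,"ax":0,"ay":0,"az":0},{"fingers":1,"tx":-75,"ty":-13,"tz":117,"ax":0,"ay":0,"az":0},{"fingers":1,"tx":-75,"ty":-13,"tz":117,"ax":0,"ay":0,"az":0}]' 40
```

```text
time_s: 18.75
eef_pos: [0.4064, -0.1328, 0.0866]
eef_rot: [-3.14, -0.001, 1.572]
contact_force: [-1.1, 0.6, 0.6]
grip_width: 0.0856
gripper_force: 0.0
```

```bash
python3 -m pendant '[{"fingers":-0.3,"tx":0,"ty":0,"tz":0,"ax":0,"ay":0,"az":0},{"fingers":-0.3,"tx":0,"ty":0,"tz":0,"ax":0,"ay":0,"az":0},{"fingers":-0.3,"tx":0,"ty":0,"tz":0,"ax":0,"ay":0,"az":0},{"fingers":-0.3,"tx":0,"ty":0,"tz":0,"ax":0,"ay":0,"az":0},{"fingers":-0.3,"tx":0,"ty":0,"tz":0,"ax":0,"ay":0,"az":0},{"fingers":-0.3,"tx":0,"ty":0,"tz":0,"ax":0,"ay":0,"az":0}]' 40
python3 - <<'E'
from h import *
p=r.read_camera("side"); u,v=map(int,proj(p,[.41,-.134,.08])); a=p["frame"][v-50:v+50,u-60:u+60]; cv2.imwrite("pics/m2.png",cv2.resize(a,(600,500),interpolation=2))
E
```

```text
time_s: 19.35
eef_pos: [0.4072, -0.1341, 0.0884]
eef_rot: [3.139, -0.0, 1.57]
contact_force: [-2.3, 1.3, 12.6]
grip_width: 0.0383
gripper_force: 39.1
```

View pics/m2.png

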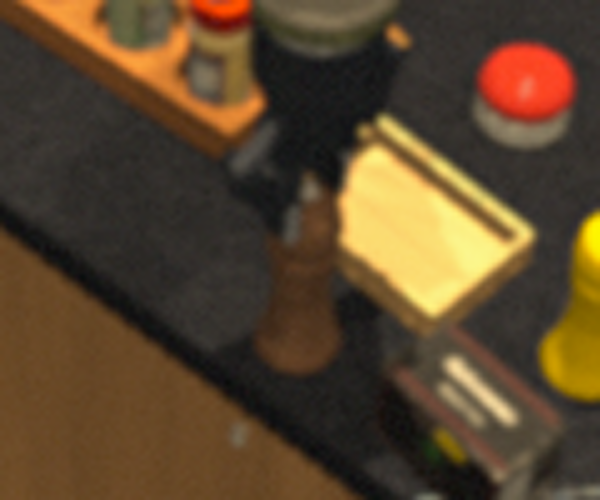

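The mill is gripped round the neck, upright, 38 mm opening. Lift and carry gently.

```bash
python3 -m pendant '[{"fingers":-0.4,"tx":0,"ty":0,"tz":-6,"ax":0,"ay":0,"az":0},{"fingers":-0.4,"tx":0,"ty":0,"tz":-16,"ax":0,"ay":0,"az":0},{"fingers":-0.4,"tx":0,"ty":0,"tz":-31,"ax":0,"ay":0,"az":0},{"fingers":-0.4,"tx":0,"ty":0,"tz":-46,"ax":0,"ay":0,"az":0},{"fingers":-0.4,"tx":0,"ty":0,"tz":-61,"ax":0,"ay":0,"az":0},{"fingers":-0.4,"tx":0,"ty":0,"tz":-76,"ax":0,"ay":0,"az":0},{"fingers":-0.4,"tx":0,"ty":0,"tz":-91,"ax":0,"ay":0,"az":0},{"fingers":-0.4,"tx":0,"ty":2,"tz":-106,"ax":0,"ay":0,"az":0},{"fingers":-0.4,"tx":0,"ty":6,"tz":-121,"ax":0,"ay":0,"az":0},{"fingers":-0.4,"tx":2,"ty":12,"tz":-134,"ax":0,"ay":0,"az":0},{"fingers":-0.4,"tx":6,"ty":20,"tz":-144,"ax":0,"ay":0,"az":0},{"fingers":-0.4,"tx":12,"ty":28,"tz":-149,"ax":0,"ay":0,"az":0},{"fingers":-0.4,"tx":20,"ty":36,"tz":-150,"ax":0,"ay":0,"az":0},{"fingers":-0.4,"tx":30,"ty":44,"tz":-150,"ax":0,"ay":0,"az":0},{"fingers":-0.4,"tx":42,"ty":50,"tz":-150,"ax":0,"ay":0,"az":0},{"fingers":-0.4,"tx":56,"ty":55,"tz":-150,"ax":0,"ay":0,"az":0},{"fingers":-0.4,"tx":70,"ty":59,"tz":-150,"ax":0,"ay":0,"az":0},{"fingers":-0.4,"tx":80,"ty":62,"tz":-150,"ax":0,"ay":0,"az":0},{"fingers":-0.4,"tx":88,"ty":63,"tz":-150,"ax":0,"ay":0,"az":0},{"fingers":-0.4,"tx":92,"ty":64,"tz":-150,"ax":0,"ay":0,"az":0}]'
```

```text
time_s: 21.4
eef_pos: [0.4703, -0.0411, 0.237]
eef_rot: [-3.141, 0.0, 1.571]
contact_force: [0.1, -0.5, -2.3]
grip_width: 0.0378
gripper_force: 39.5
```

```bash
python3 -m pendant '[{"fingers":-0.4,"tx":5,"ty":1,"tz":0,"ax":0,"ay":0,"az":0},{"fingers":-0.4,"tx":15,"ty":2,"tz":0,"ax":0,"ay":0,"az":0},{"fingers":-0.4,"tx":30,"ty":4,"tz":0,"ax":0,"ay":0,"az":0},{"fingers":-0.4,"tx":49,"ty":6,"tz":0,"ax":0,"ay":0,"az":0},{"fingers":-0.4,"tx":69,"ty":8,"tz":0,"ax":0,"ay":0,"az":0},{"fingers":-0.4,"tx":89,"ty":10,"tz":0,"ax":0,"ay":0,"az":0},{"fingers":-0.4,"tx":109,"ty":13,"tz":0,"ax":0,"ay":0,"az":0},{"fingers":-0.4,"tx":129,"ty":16,"tz":0,"ax":0,"ay":0,"az":0},{"fingers":-0.4,"tx":149,"ty":19,"tz":0,"ax":0,"ay":0,"az":0},{"fingers":-0.4,"tx":169,"ty":22,"tz":0,"ax":0,"ay":0,"az":0},{"fingers":-0.4,"tx":189,"ty":25,"tz":0,"ax":0,"ay":0,"az":0},{"fingers":-0.4,"tx":209,"ty":28,"tz":0,"ax":0,"ay":0,"az":0},{"fingers":-0.4,"tx":229,"ty":31,"tz":0,"ax":0,"ay":0,"az":0},{"fingers":-0.4,"tx":249,"ty":34,"tz":0,"ax":0,"ay":0,"az":0},{"fingers":-0.4,"tx":269,"ty":37,"tz":0,"ax":0,"ay":0,"az":0},{"fingers":-0.4,"tx":288,"ty":39,"tz":0,"ax":0,"ay":0,"az":0},{"fingers":-0.4,"tx":304,"ty":41,"tz":0,"ax":0,"ay":0,"az":0},{"fingers":-0.4,"tx":317,"ty":42,"tz":0,"ax":0,"ay":0,"az":0},{"fingers":-0.4,"tx":326,"ty":43,"tz":0,"ax":0,"ay":0,"az":0},{"fingers":-0.4,"tx":331,"ty":44,"tz":0,"ax":0,"ay":0,"az":0}]'
```

```text
time_s: 23.4
eef_pos: [0.5145, 0.2897, 0.2372]
eef_rot: [-3.142, 0.0, 1.571]
contact_force: [0.9, -0.9, -2.2]
grip_width: 0.0378
gripper_force: 39.5
```

```bash
python3 -m pendant '[{"fingers":-0.4,"tx":1,"ty":0,"tz":5,"ax":0,"ay":0,"az":0},{"fingers":-0.4,"tx":1,"ty":0,"tz":17,"ax":0,"ay":0,"az":0},{"fingers":-0.4,"tx":1,"ty":0,"tz":34,"ax":0,"ay":0,"az":0},{"fingers":-0.4,"tx":1,"ty":0,"tz":52,"ax":0,"ay":0,"az":0},{"fingers":-0.4,"tx":1,"ty":0,"tz":68,"ax":0,"ay":0,"az":0},{"fingers":-0.4,"tx":1,"ty":0,"tz":80,"ax":0,"ay":0,"az":0},{"fingers":-0.4,"tx":1,"ty":0,"tz":86,"ax":0,"ay":0,"az":0},{"fingers":-0.4,"tx":1,"ty":0,"tz":88,"ax":0,"ay":0,"az":0},{"fingers":-0.4,"tx":1,"ty":0,"tz":88,"ax":0,"ay":0,"az":0}]'
python3 - <<'E'
from h import *
for n,h,w in(("side",50,50),("top",50,50)):
    p=r.read_camera(n); u,v=map(int,proj(p,[.515,.292,.07])); a=p["frame"][v-h:v+h,u-w:u+w]; cv2.imwrite(f"pics/s{n}.png",cv2.resize(a,(400,400),interpolation=2))
cv2.imwrite("pics/m3.png",np.hstack([cv2.imread(f"pics/s{n}.png") for n in("side","top")]))
E
```

```text
time_s: 24.3
eef_pos: [0.5147, 0.2898, 0.1493]
eef_rot: [3.141, 0.0, 1.57]
contact_force: [0.2, 0.1, -1.6]
grip_width: 0.0378
gripper_force: 39.5
```

View pics/m3.png

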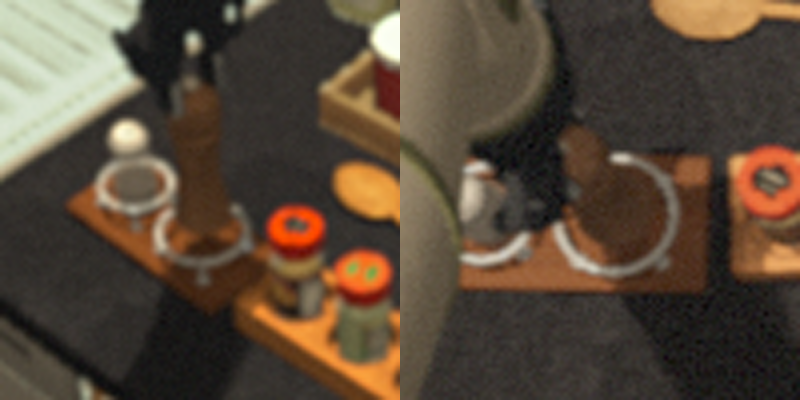

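The mill is over the large ring; I'll overlay the predicted foot to check for an offset or tilt.

```bash
python3 - <<'E'
from h import *
T=[]
for n in("side","top"):
    p=r.read_camera(n); u,v=map(int,proj(p,[.515,.292,.05])); S=10
    a=cv2.resize(p["frame"][v-20:v+20,u-20:u+20],(400,400),interpolation=2)
    for z,rad,c,col in((.061,.0265,(.5147,.2898),(255,255,0)),(.036,.0395,(.515,.292),(0,255,0))):
        q=[((proj(p,[c[0]+rad*np.cos(t),c[1]+rad*np.sin(t),z])-[u-20,v-20]+.5)*S).astype(int) for t in np.linspace(0,6.3,60)]
        cv2.polylines(a,[np.array(q)],True,col,1)
    T.append(a)
cv2.imwrite("pics/m4.png",np.clip(np.hstack(T)*1.6,0,255).astype(np.uint8))
E
```

```text
(no output)
```

View pics/m4.png

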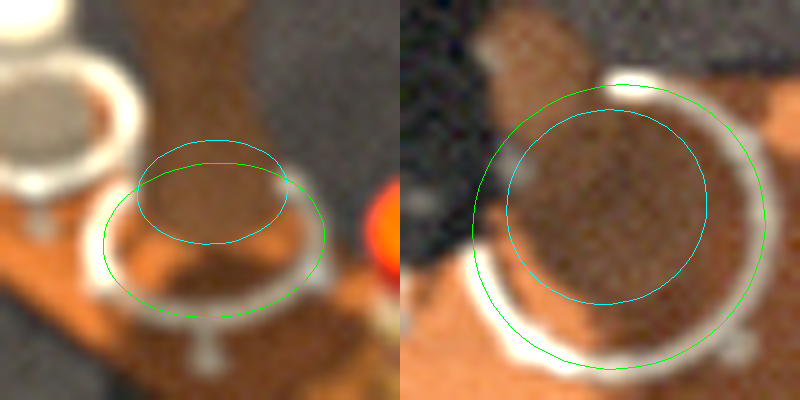

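Predicted foot and ring both agree with the picture, so I lower it.

```bash
python3 -m pendant '[{"fingers":-0.4,"tx":2,"ty":0,"tz":6,"ax":0,"ay":0,"az":0},{"fingers":-0.4,"tx":2,"ty":0,"tz":15,"ax":0,"ay":0,"az":0},{"fingers":-0.4,"tx":2,"ty":0,"tz":25,"ax":0,"ay":0,"az":0},{"fingers":-0.4,"tx":2,"ty":0,"tz":34,"ax":0,"ay":0,"az":0},{"fingers":-0.4,"tx":2,"ty":0,"tz":40,"ax":0,"ay":0,"az":0},{"fingers":-0.4,"tx":2,"ty":0,"tz":44,"ax":0,"ay":0,"az":0},{"fingers":-0.4,"tx":2,"ty":0,"tz":47,"ax":0,"ay":0,"az":0},{"fingers":-0.4,"tx":2,"ty":0,"tz":48,"ax":0,"ay":0,"az":0},{"fingers":-0.4,"tx":2,"ty":0,"tz":48,"ax":0,"ay":0,"az":0}]'
```

```text
time_s: 25.4
eef_pos: [0.5151, 0.2924, 0.1026]
eef_rot: [3.141, -0.002, 1.57]
contact_force: [-1.9, 0.2, 10.6]
grip_width: 0.038
gripper_force: 41.9
```

```bash
python3 -m pendant '[{"fingers":1,"tx":0,"ty":0,"tz":-1,"ax":0,"ay":0,"az":0},{"fingers":1,"tx":0,"ty":0,"tz":-1,"ax":0,"ay":0,"az":0},{"fingers":1,"tx":0,"ty":0,"tz":-1,"ax":0,"ay":0,"az":0},{"fingers":1,"tx":0,"ty":0,"tz":-1,"ax":0,"ay":0,"az":0},{"fingers":1,"tx":0,"ty":0,"tz":-1,"ax":0,"ay":0,"az":0},{"fingers":1,"tx":0,"ty":0,"tz":-20,"ax":0,"ay":0,"az":0},{"fingers":1,"tx":0,"ty":0,"tz":-50,"ax":0,"ay":0,"az":0},{"fingers":1,"tx":0,"ty":0,"tz":-90,"ax":0,"ay":0,"az":0},{"fingers":1,"tx":0,"ty":0,"tz":-120,"ax":0,"ay":0,"az":0},{"fingers":1,"tx":-40,"ty":-10,"tz":-120,"ax":0,"ay":0,"az":0},{"fingers":1,"tx":-85,"ty":-20,"tz":-120,"ax":0,"ay":0,"az":0},{"fingers":1,"tx":-130,"ty":-30,"tz":-120,"ax":0,"ay":0,"az":0},{"fingers":1,"tx":-175,"ty":-40,"tz":-120,"ax":0,"ay":0,"az":0},{"fingers":1,"tx":-220,"ty":-45,"tz":-120,"ax":0,"ay":0,"az":0},{"fingers":1,"tx":-265,"ty":-50,"tz":-120,"ax":0,"ay":0,"az":0},{"fingers":1,"tx":-310,"ty":-55,"tz":-120,"ax":0,"ay":0,"az":0},{"fingers":1,"tx":-355,"ty":-60,"tz":-120,"ax":0,"ay":0,"az":0},{"fingers":1,"tx":-400,"ty":-65,"tz":-120,"ax":0,"ay":0,"az":0},{"fingers":1,"tx":-445,"ty":-70,"tz":-120,"ax":0,"ay":0,"az":0},{"fingers":1,"tx":-490,"ty":-80,"tz":-120,"ax":0,"ay":0,"az":0}]'
```

```text
time_s: 27.4
eef_pos: [0.4344, -0.1998, 0.2214]
eef_rot: [3.141, 0.0, 1.571]
contact_force: [0.4, -1.2, -0.2]
grip_width: 0.0855
gripper_force: 0.0
```

```bash
python3 -m pendant '[{"fingers":1,"tx":-40,"ty":-20,"tz":20,"ax":0,"ay":0,"az":4},{"fingers":1,"tx":-72,"ty":-30,"tz":50,"ax":0,"ay":0,"az":7.8},{"fingers":1,"tx":-72,"ty":-30,"tz":80,"ax":0,"ay":0,"az":7.8},{"fingers":1,"tx":-72,"ty":-30,"tz":90,"ax":0,"ay":0,"az":7.8},{"fingers":1,"tx":-72,"ty":-30,"tz":90,"ax":0,"ay":0,"az":7.8}]' 25
```

```text
time_s: 27.9
eef_pos: [0.4037, -0.2693, 0.1303]
eef_rot: [-3.139, -0.001, 1.435]
contact_force: [0.2, 0.1, 0.4]
grip_width: 0.0853
gripper_force: 0.0
```

```bash
python3 -m pendant '[{"fingers":1,"tx":0,"ty":1,"tz":35,"ax":0,"ay":0,"az":0},{"fingers":1,"tx":0,"ty":1,"tz":70,"ax":0,"ay":0,"az":0},{"fingers":1,"tx":0,"ty":1,"tz":95,"ax":0,"ay":0,"az":0},{"fingers":1,"tx":0,"ty":1,"tz":105,"ax":0,"ay":0,"az":0},{"fingers":1,"tx":0,"ty":1,"tz":105,"ax":0,"ay":0,"az":0},{"fingers":0.1,"tx":0,"ty":1,"tz":105,"ax":0,"ay":0,"az":0},{"fingers":0.1,"tx":0,"ty":1,"tz":105,"ax":0,"ay":0,"az":0},{"fingers":0.1,"tx":0,"ty":1,"tz":105,"ax":0,"ay":0,"az":0},{"fingers":0.1,"tx":0,"ty":1,"tz":105,"ax":0,"ay":0,"az":0},{"fingers":0.1,"tx":0,"ty":1,"tz":105,"ax":0,"ay":0,"az":0}]' 25
```

```text
time_s: 28.9
eef_pos: [0.4058, -0.2703, 0.0275]
eef_rot: [3.14, 0.0, 1.434]
contact_force: [-2.1, 1.0, 10.0]
grip_width: 0.0473
gripper_force: 5.0
```

```bash
python3 -m pendant '[{"fingers":-0.2,"tx":0,"ty":0,"tz":0,"ax":0,"ay":0,"az":0},{"fingers":-0.2,"tx":0,"ty":0,"tz":0,"ax":0,"ay":0,"az":0},{"fingers":-0.2,"tx":0,"ty":0,"tz":0,"ax":0,"ay":0,"az":0}]' 25
python3 - <<'E'
from h import *
for n in("side","top"):
    p=r.read_camera(n); print(n,[round(x) for x in proj(p,[.4055,-.27,0])])
    for q in("tea_box","pepper_mill"):
        print(q,[(ray(p,np.array(d["position"])*[640,400],0).round(3)[:2].tolist(),round(d["p"],2)) for d in r.mark_of(p,q)])
E
```

```text
time_s: 29.2
eef_pos: [0.4066, -0.2707, 0.029]
eef_rot: [3.137, 0.0, 1.434]
contact_force: [-2.7, 3.6, 36.0]
grip_width: 0.0339
gripper_force: 18.0
side [371, 272]
tea_box [([0.4, -0.262], 0.71)]
pepper_mill [([0.512, -0.277], 0.6)]
top [412, 220]
tea_box [([0.524, 0.299], 0.36)]
pepper_mill [([0.525, 0.295], 0.71), ([0.508, 0.102], 0.2)]
```

```bash
python3 -m pendant '[{"fingers":1,"tx":0,"ty":0,"tz":0,"ax":0,"ay":0,"az":0},{"fingers":1,"tx":0,"ty":0,"tz":0,"ax":0,"ay":0,"az":0},{"fingers":1,"tx":0,"ty":0,"tz":0,"ax":0,"ay":0,"az":0},{"fingers":1,"tx":0,"ty":0,"tz":-40,"ax":0,"ay":0,"az":0},{"fingers":1,"tx":0,"ty":0,"tz":-90,"ax":0,"ay":0,"az":0},{"fingers":1,"tx":45,"ty":0,"tz":-120,"ax":0,"ay":0,"az":0},{"fingers":1,"tx":90,"ty":0,"tz":-120,"ax":0,"ay":0,"az":0},{"fingers":1,"tx":130,"ty":10,"tz":-120,"ax":0,"ay":0,"az":0},{"fingers":1,"tx":130,"ty":10,"tz":-120,"ax":0,"ay":0,"az":0}]' 25
python3 - <<'E'
from h import *
for n in("side","top"):
    p=r.read_camera(n)
    print(n,[(ray(p,np.array(d["position"])*[640,400],0).round(3)[:2].tolist(),round(d["p"],2)) for d in r.mark_of(p,"tea_box")])
    if n=="top":
        t=ortho(p,.069,.408+.08,-.265+.08,160,160,1); cv2.imwrite("pics/t_new.png",t)
        hsv=cv2.cvtColor(t,cv2.COLOR_BGR2HSV)
        old=cv2.imread("pics/top0.png"); q=dict(p); q["frame"]=old
        o=ortho(q,.069,.408+.08,-.265+.08,160,160,1)
        print("diff",np.abs(t.astype(int)-o).mean())
        g=lambda a:cv2.cvtColor(a,cv2.COLOR_BGR2GRAY).astype(np.float32)
        for nm,a in(("old",o),("new",t)):
            b=a.astype(int); red=(b[:,:,2]-b[:,:,1]>25)&(b[:,:,2]>70); red[:30]=0
            w=(g(a)>150)
            for k,m in(("red",red),("white",w)):
                rr,cc=np.nonzero(m[30:140,10:150]); print(nm,k,len(rr), (.488-(np.median(rr)+30)/1000).round(4),(-.185-(np.median(cc)+10)/1000).round(4), cv2.minAreaRect(np.c_[cc,rr].astype(np.float32)) if len(rr) else None)
        print("\n".join("".join(" .:-=+*#%@"[min(9,int(v)//26)] for v in row) for row in g(t)[20:140:3,::2]))
E
```

```text
time_s: 30.4
eef_pos: [0.4346, -0.1373, 0.1462]
eef_rot: [-3.141, -0.002, 1.443]
contact_force: [0.0, -0.6, 0.5]
grip_width: 0.0852
gripper_force: 0.0
side [([0.403, -0.272], 0.89)]
top [([0.407, -0.265], 0.66)]
diff 43.00442708333333
old red 1330 0.393 -0.268 ((62.11734390258789, 70.76378631591797), (111.58486938476562, 93.9739761352539), 8.488944053649902)
old white 718 0.409 -0.267 ((64.79882049560547, 36.68742752075195), (138.4486083984375, 54.87623596191406), 7.89576530456543)
new red 586 0.387 -0.292 ((97.0199966430664, 54.86000061035156), (46.38621139526367, 51.76021957397461), 8.130102157592773)
new white 6214 0.413 -0.224 ((50.99999237060547, 54.49999237060547), (101.99998474121094, 108.99998474121094), 0.0)
**********************************+==-=++++++++++++=-:::::..:::::::::..::::..:::
***********************************+====++++++++++==-:::.:..:::::::::::::::::.::
***********************************++====+++++++++=-:::....::::::::::.::::..::..
************************************++===+++++++++=-::.::..:::::::::..::::..::::
************************************++====+++++++
[... 2166 characters left out ...]
+++++++===-:---------:::--===----=====-:::..::::::::
====+****************+++++++++++++===-:......::::::...:::::--====-::.:::::::::::
--=++***************++++++++++++=====-:............    ....::::-::::::::::::...:
--==+*************+++++++++++++=======-:...................::....::::.::::::.::.
---=+*************++++++++++++===+++==-:...................:::::::::::.:::.:::::
---=+********+****+++++++++++======--::::.::::......::....:::::::::::::.......::
---=+******++++++++++++++++======-::::::....:::..::..:.::::::::::..::::::...::::
-:-=+*****+++++++++++++++======--::::::::::...:..::..:::::::::::::::::::::::...:
::-++*****+++++++++++++++=====-::..::::...:......:.:::::..:.::::::.:::::::::.:::
```

The top-view numbers put the box unmoved at about (.406,-.268). The odd narrow reading suggests the box top met the knuckles behind the pads, so I'll grip it shallower.

```bash
python3 -m pendant '[{"fingers":1,"tx":-45,"ty":-3,"tz":0,"ax":0,"ay":0,"az":0},{"fingers":1,"tx":-90,"ty":-6,"tz":0,"ax":0,"ay":0,"az":0},{"fingers":1,"tx":-129,"ty":-10,"tz":0,"ax":0,"ay":0,"az":0},{"fingers":1,"tx":-129,"ty":-10,"tz":40,"ax":0,"ay":0,"az":0},{"fingers":1,"tx":-129,"ty":-10,"tz":80,"ax":0,"ay":0,"az":0},{"fingers":1,"tx":-129,"ty":-10,"tz":104,"ax":0,"ay":0,"az":0},{"fingers":1,"tx":-129,"ty":-10,"tz":104,"ax":0,"ay":0,"az":0},{"fingers":0.5,"tx":-129,"ty":-10,"tz":104,"ax":0,"ay":0,"az":0},{"fingers":0.5,"tx":-129,"ty":-10,"tz":104,"ax":0,"ay":0,"az":0},{"fingers":0.5,"tx":-129,"ty":-10,"tz":104,"ax":0,"ay":0,"az":0}]' 25; python3 -m pendant '[{"fingers":0.3,"tx":0,"ty":0,"tz":0,"ax":0,"ay":0,"az":0},{"fingers":0.3,"tx":0,"ty":0,"tz":0,"ax":0,"ay":0,"az":0},{"fingers":0.3,"tx":0,"ty":0,"tz":0,"ax":0,"ay":0,"az":0}]'
```

```text
time_s: 31.6
eef_pos: [0.4061, -0.2697, 0.0436]
eef_rot: [3.139, 0.001, 1.434]
contact_force: [0.7, 1.0, -0.7]
grip_width: 0.064
gripper_force: 0.0
time_s: 31.9
eef_pos: [0.4058, -0.269, 0.0427]
eef_rot: [3.141, 0.0, 1.435]
contact_force: [-0.9, 0.4, 0.1]
grip_width: 0.0558
gripper_force: 0.0
```

```bash
python3 -m pendant '[{"fingers":0.1,"tx":0,"ty":0,"tz":0,"ax":0,"ay":0,"az":0},{"fingers":0.1,"tx":0,"ty":0,"tz":0,"ax":0,"ay":0,"az":0},{"fingers":0.1,"tx":0,"ty":0,"tz":0,"ax":0,"ay":0,"az":0}]'; python3 -m pendant '[{"fingers":-0.1,"tx":0,"ty":0,"tz":0,"ax":0,"ay":0,"az":0},{"fingers":-0.1,"tx":0,"ty":0,"tz":0,"ax":0,"ay":0,"az":0},{"fingers":-0.1,"tx":0,"ty":0,"tz":0,"ax":0,"ay":0,"az":0}]'
```

```text
time_s: 32.2
eef_pos: [0.4055, -0.2691, 0.0423]
eef_rot: [-3.142, -0.0, 1.434]
contact_force: [-0.1, 0.5, -0.8]
grip_width: 0.0472
gripper_force: 0.0
time_s: 32.5
eef_pos: [0.4055, -0.2692, 0.0423]
eef_rot: [-3.142, -0.0, 1.434]
contact_force: [0.3, 0.6, -0.4]
grip_width: 0.0386
gripper_force: 0.0
```

```bash
python3 - <<'E'
from h import *
s=r.read_camera("side");t=r.read_camera("top")
for n,a,b in(("label",(422,213.5),(376,258.5)),("tumbler",(456,207),(414,289))):
    X=tri([t,s],[a,b]); print(n,X.round(4),proj(t,X).round(1),proj(s,X).round(1))
# white label centroids from start pictures
T=cv2.imread("pics/top0.png");S=cv2.imread("pics/side0.png")
def blob(I,x0,x1,y0,y1,th=120):
    g=cv2.cvtColor(I,cv2.COLOR_BGR2GRAY)[y0:y1,x0:x1]; print("\n".join("".join(" .:-=+*#%@"[min(9,int(v)//22)] for v in row) for row in g))
blob(T,390,445,198,235); print(); blob(S,345,400,235,290)
# ground-truth box projection
for c in((.030,.051),(-.030,.051),(-.030,-.051),(.030,-.051)):
    y=-.137; R=np.array([[np.cos(y),-np.sin(y)],[np.sin(y),np.cos(y)]]); q=R@c+[.406,-.268]
    print(c,*[proj(p,[q[0],q[1],z]).round(1) for p in(t,s) for z in(0,.069)])
E
```

```text
label [ 0.4101 -0.2769  0.0762] [421.3 214.4] [376.9 258.2]
tumbler [ 0.4429 -0.3972 -0.0029] [456.4 206.5] [413.4 289.2]
=::::::::::::::::::::-::::::::::::::::::-:::::::::::::=
-:::::::::::::::::::-:-::::::::::::::::--::::::::::::-+
:::::::::::-:::::::::::-:::::::::::-::::::::::::::::-=+
:::::::::::--::-::::::::::::::-::::::::::::::::::::-++=
:::::---:::--:::::::::::::::::::::::::::-:::::::::-=++-
::::::-:::::::::::::::::::::::::::::::---:::::-::-+*+-:
::::::::::------::::::::::::::::::::::----:-::::-+#*=::
::::::.:::----===------:::::::::-:::::::-::-:::-=**=-::
:::::::::-====+++========-----:--:::::::::::::-=++=-:::
::::::-----=========+=++=========------:-::::-+*+-:::::
::::::-==--===================+==========--:-=**=::::::
:::::-===-====================================+=-::::::
:::::-=+=--==================================+=-:::::::
:::::-=+=--=======+**+==========-==============-:::::::
:::::-===-========#@%#****+=====-==============-:::::::
:::::============+%@@@@@@%#***+++==============-::::-::
:::::============*%@@@@@@@@@@@%%%###*++========-:::::::
:::.-===--========*#%%@@@@
[... 3758 characters left out ...]
:::::::....::.:::::::::.
---------:...:::::::.......   ..:::......::::::::::::::
----------:::::::..:::::...  ..........::::::::...:::::
----------:.:::::.:..:.:..... ........:::::::::::::::::
---------::::::::::::::.............:::::::::::::::::::
--------:::::::::::::::::..........::::::::::::::::::..
-------::::::::::.:::::.:.:........:::::::::::::::::::.
------:::::::::::::.....:..::.....::::::::::::::::::::.
(0.03, 0.051) [394.4 206.9] [399.2 202.8] [366.2 255.1] [368.4 242.2]
(-0.03, 0.051) [392.3 228.1] [397.1 225.1] [352.1 265.8] [353.7 253.1]
(-0.03, -0.051) [428.8 232.8] [435.7 230. ] [375.9 288.5] [378.6 276.2]
(0.03, -0.051) [430.6 211.5] [437.5 207.6] [390.1 277. ] [393.3 264.5]
```

Box geometry agrees with the picture, yet the fingers close free at 38 mm, so the finger tips must sit higher than the reported TCP. I'll feel for the box top with shut fingers, gently.

```bash
python3 -m pendant '[{"fingers":-1,"tx":0,"ty":0,"tz":-35,"ax":0,"ay":0,"az":0},{"fingers":-1,"tx":0,"ty":0,"tz":-35,"ax":0,"ay":0,"az":0},{"fingers":-1,"tx":0,"ty":0,"tz":-35,"ax":0,"ay":0,"az":0},{"fingers":-1,"tx":0,"ty":0,"tz":-35,"ax":0,"ay":0,"az":0},{"fingers":-1,"tx":0,"ty":0,"tz":-35,"ax":0,"ay":0,"az":0},{"fingers":-1,"tx":0,"ty":0,"tz":-35,"ax":0,"ay":0,"az":0}]'; for i in 1 2 3 4; do python3 -m pendant '[{"fingers":-1,"tx":0,"ty":0,"tz":5,"ax":0,"ay":0,"az":0},{"fingers":-1,"tx":0,"ty":0,"tz":5,"ax":0,"ay":0,"az":0}]' | egrep 'eef_pos|contact|width'; done
```

```text
time_s: 33.2
eef_pos: [0.4051, -0.2691, 0.0768]
eef_rot: [-3.141, -0.0, 1.434]
contact_force: [-0.2, 0.3, 0.3]
grip_width: 0.0001
gripper_force: 0.0
eef_pos: [0.4052, -0.269, 0.0715]
contact_force: [-0.2, -0.2, 0.2]
grip_width: 0.0
eef_pos: [0.4052, -0.269, 0.0667]
contact_force: [0.2, 0.0, -0.4]
grip_width: 0.0002
eef_pos: [0.4053, -0.269, 0.0618]
contact_force: [-0.7, 0.1, 0.1]
grip_width: 0.0004
eef_pos: [0.4053, -0.269, 0.0568]
contact_force: [-0.3, 0.8, 0.4]
grip_width: 0.0004
```

```bash
for i in 1 2 3 4; do python3 -m pendant '[{"fingers":-1,"tx":0,"ty":0,"tz":4,"ax":0,"ay":0,"az":0},{"fingers":-1,"tx":0,"ty":0,"tz":4,"ax":0,"ay":0,"az":0}]' | egrep 'eef_pos|contact'; done
```

```text
eef_pos: [0.4053, -0.2691, 0.0529]
contact_force: [0.4, -0.1, -0.2]
eef_pos: [0.4054, -0.2691, 0.049]
contact_force: [-0.5, -0.6, 0.3]
eef_pos: [0.4054, -0.2691, 0.0449]
contact_force: [-0.6, -0.2, 0.2]
eef_pos: [0.4054, -0.269, 0.0409]
contact_force: [0.4, 0.3, -0.4]
```

```bash
for i in 1 2 3; do python3 -m pendant '[{"fingers":-1,"tx":0,"ty":0,"tz":3,"ax":0,"ay":0,"az":0},{"fingers":-1,"tx":0,"ty":0,"tz":3,"ax":0,"ay":0,"az":0}]' | egrep 'eef_pos|contact'; done
```

```text
eef_pos: [0.4054, -0.2691, 0.038]
contact_force: [1.0, 0.1, 0.0]
eef_pos: [0.4054, -0.2691, 0.035]
contact_force: [-0.8, -0.0, 0.5]
eef_pos: [0.4054, -0.2691, 0.032]
contact_force: [-0.5, 0.5, -0.7]
```

```bash
for i in 1 2 3; do python3 -m pendant '[{"fingers":-1,"tx":0,"ty":0,"tz":2,"ax":0,"ay":0,"az":0},{"fingers":-1,"tx":0,"ty":0,"tz":2,"ax":0,"ay":0,"az":0}]' | egrep 'eef_pos|contact'; done
python3 - <<'E'
from h import *
for n in("side","top"):
    p=r.read_camera(n); cv2.imwrite(f"pics/now_{n}.png",p["frame"])
    print([(ray(p,np.array(d["position"])*[640,400],0).round(3)[:2].tolist(),round(d["p"],2)) for d in r.mark_of(p,"tea_box")])
    if n=="side":
        print(proj(p,[.4054,-.269,.03]),proj(p,[.4054,-.269,.069]))
        print("\n".join("".join(" .:-=+*#%@"[min(9,int(v)//22)] for v in row) for row in cv2.cvtColor(p["frame"],6)[205:290,330:410]))
E
```

```text
eef_pos: [0.4054, -0.2691, 0.0302]
contact_force: [-0.5, -0.6, 0.3]
eef_pos: [0.4056, -0.2691, 0.0299]
contact_force: [-4.0, 2.2, 31.0]
eef_pos: [0.4057, -0.2692, 0.0297]
contact_force: [-8.2, 6.8, 64.7]
[([0.419, -0.267], 0.7)]
[372.10920473 266.31014756] [373.49687173 259.0589097 ]
::::::::::::::::::-+*####%#*=-::::::::---=---:::::::::::::::::::::::::-==--:::::
:::.:::::::::::::=*###*++*#%#+-:::::::----==--::::::::::::::::::::::---=--::::::
::::::::::::::::=*%%*+=--=*#%#+-::::::------=----:::::::::::::::::-------:::::::
::::::::::::::-=*%%#+====-=+#%#*=-::::-----=====---::::::::::::----=---:::::::::
:::::::::::::-+*##*+=+*#*=-=+*#%#+-::--------======--------------===--::::::::::
:::::::::.::=*##*+==+#%@%#+=-=*%%#+=--------===========-------======-:::::::::::
::::::::.:-=*%%*+==*#@@@@@#+=-=*#%#*=---------=========---=========--:::::::::::
::::::.::-+*##*+=+*%@@@@@@@#*===+*##+=-------======================--:::::::::::
::::::::=*##*+==+#%@@@@@@@@@%#+===**+=-----=-======================--:::::::::::
:::..:-=*##*+=+*#@@@@@@@@@@@@%#+=-===--------======================-::::::::::::
::..:
[... 5372 characters left out ...]
:::-::..      ..-----:::......::::..:::...:-+*###
----------------------::..  .............    .::-::::.........::.::::::..:-+*###
------------------------:....... .. .....  . ..:::............::::::::::.:=*####
-------------------------:................. ..................::.:.::::::-=*####
-------------------------:.............. .....................::::::::..::=*####
------------------------:....................................::::.:::..:::=*####
-----------------------:............... ....................::::::::::.:::=*####
----------------------:.....................................::::::::.....:=+*###
---------------------:......................................::::::::.....:-+*###
[]
```

Contact confirms it: box top (69 mm) is met when the TCP reads 30 mm, so the real tips are about 39 mm above the reported z. Back off and recheck the box pose.

```bash
python3 -m pendant '[{"fingers":-1,"tx":0,"ty":0,"tz":-30,"ax":0,"ay":0,"az":0},{"fingers":1,"tx":0,"ty":0,"tz":-70,"ax":0,"ay":0,"az":0},{"fingers":1,"tx":45,"ty":0,"tz":-70,"ax":0,"ay":0,"az":0},{"fingers":1,"tx":90,"ty":5,"tz":-70,"ax":0,"ay":0,"az":0},{"fingers":1,"tx":135,"ty":10,"tz":-70,"ax":0,"ay":0,"az":0},{"fingers":1,"tx":180,"ty":10,"tz":-70,"ax":0,"ay":0,"az":0},{"fingers":1,"tx":180,"ty":10,"tz":-70,"ax":0,"ay":0,"az":0}]'
python3 - <<'E'
from h import *
for n in("side","top"):
    p=r.read_camera(n)
    print([(ray(p,np.array(d["position"])*[640,400],0).round(3)[:2].tolist(),round(d["p"],2)) for d in r.mark_of(p,"tea_box")])
    if n=="top":
        # match old box patch against new image at z=.069 ortho
        o=dict(p);o["frame"]=cv2.imread("pics/top0.png")
        a=ortho(o,.069,.488,-.185,160,160); b=ortho(p,.069,.488,-.185,160,160)
        t=a[45:130,60:125]; res=cv2.matchTemplate(b,t,cv2.TM_CCOEFF_NORMED); _,m,_,l=cv2.minMaxLoc(res); print("score",m,"shift px (col,row)",l[0]-60,l[1]-45)
E
```

```text
time_s: 36.9
eef_pos: [0.4404, -0.0858, 0.0958]
eef_rot: [-3.14, -0.002, 1.444]
contact_force: [0.3, -1.5, 1.2]
grip_width: 0.0846
gripper_force: 0.0
[([0.4, -0.272], 0.87)]
[([0.405, -0.265], 0.61)]
score 0.9966719746589661 shift px (col,row) 0 0
```

```bash
python3 -m pendant '[{"fingers":1,"tx":-45,"ty":0,"tz":0,"ax":0,"ay":0,"az":0},{"fingers":1,"tx":-90,"ty":-5,"tz":0,"ax":0,"ay":0,"az":0},{"fingers":1,"tx":-135,"ty":-10,"tz":0,"ax":0,"ay":0,"az":0},{"fingers":1,"tx":-180,"ty":-10,"tz":0,"ax":0,"ay":0,"az":0},{"fingers":1,"tx":-180,"ty":-10,"tz":0,"ax":0,"ay":0,"az":0},{"fingers":1,"tx":-180,"ty":-10,"tz":30,"ax":0,"ay":0,"az":0},{"fingers":1,"tx":-180,"ty":-10,"tz":50,"ax":0,"ay":0,"az":0},{"fingers":1,"tx":-180,"ty":-10,"tz":65,"ax":0,"ay":0,"az":0},{"fingers":1,"tx":-180,"ty":-10,"tz":75,"ax":0,"ay":0,"az":0},{"fingers":1,"tx":-180,"ty":-10,"tz":75,"ax":0,"ay":0,"az":0}]'; for i in 1 2 3; do python3 -m pendant '[{"fingers":1,"tx":0,"ty":0,"tz":5,"ax":0,"ay":0,"az":0},{"fingers":1,"tx":0,"ty":0,"tz":9,"ax":0,"ay":0,"az":0}]' | egrep 'eef_pos|contact'; done
```

```text
time_s: 38.1
eef_pos: [0.4043, -0.2698, 0.0204]
eef_rot: [-3.14, -0.0, 1.432]
contact_force: [-1.0, 0.5, -0.3]
grip_width: 0.0856
gripper_force: 0.0
eef_pos: [0.4058, -0.2695, 0.0126]
contact_force: [0.8, 0.1, -1.0]
eef_pos: [0.4057, -0.2691, 0.0032]
contact_force: [-0.1, -0.1, 0.6]
eef_pos: [0.4056, -0.2691, -0.0061]
contact_force: [0.3, -0.4, -0.1]
```

```bash
python3 -m pendant '[{"fingers":0.2,"tx":0,"ty":0,"tz":0,"ax":0,"ay":0,"az":0},{"fingers":0.2,"tx":0,"ty":0,"tz":0,"ax":0,"ay":0,"az":0},{"fingers":0.2,"tx":0,"ty":0,"tz":0,"ax":0,"ay":0,"az":0},{"fingers":0.2,"tx":0,"ty":0,"tz":0,"ax":0,"ay":0,"az":0},{"fingers":0.2,"tx":0,"ty":0,"tz":0,"ax":0,"ay":0,"az":0}]' 25
```

```text
time_s: 39.2
eef_pos: [0.4056, -0.2692, -0.0056]
eef_rot: [3.141, 0.0, 1.434]
contact_force: [-0.5, 0.3, 0.1]
grip_width: 0.0585
gripper_force: 27.3
```

```bash
python3 -m pendant '[{"fingers":0.2,"tx":0,"ty":0,"tz":-20,"ax":0,"ay":0,"az":0},{"fingers":0.2,"tx":0,"ty":0,"tz":-50,"ax":0,"ay":0,"az":0},{"fingers":0.2,"tx":15,"ty":9,"tz":-70,"ax":0,"ay":0,"az":0},{"fingers":0.2,"tx":45,"ty":27,"tz":-70,"ax":0,"ay":0,"az":-1},{"fingers":0.2,"tx":75,"ty":45,"tz":-70,"ax":0,"ay":0,"az":-2},{"fingers":0.2,"tx":105,"ty":63,"tz":-70,"ax":0,"ay":0,"az":-3},{"fingers":0.2,"tx":130,"ty":77,"tz":-70,"ax":0,"ay":0,"az":-4},{"fingers":0.2,"tx":145,"ty":85,"tz":-70,"ax":0,"ay":0,"az":-4},{"fingers":0.2,"tx":145,"ty":85,"tz":-70,"ax":0,"ay":0,"az":-4},{"fingers":0.2,"tx":145,"ty":85,"tz":-45,"ax":0,"ay":0,"az":-4},{"fingers":0.2,"tx":145,"ty":85,"tz":-30,"ax":0,"ay":0,"az":-4},{"fingers":0.2,"tx":145,"ty":85,"tz":-18,"ax":0,"ay":0,"az":-4},{"fingers":0.2,"tx":145,"ty":85,"tz":-12,"ax":0,"ay":0,"az":-4},{"fingers":0.2,"tx":145,"ty":85,"tz":-9,"ax":0,"ay":0,"az":-4},{"fingers":0.2,"tx":145,"ty":85,"tz":-7,"ax":0,"ay":0,"az":-4},{"fingers":0.2,"tx":145,"ty":85,"tz":-7,"ax":0,"ay":0,"az":-4}]'
```

```text
time_s: 40.8
eef_pos: [0.5093, -0.1376, 0.0022]
eef_rot: [3.141, -0.0, 1.503]
contact_force: [-2.4, -1.4, 6.3]
grip_width: 0.059
gripper_force: 28.1
```

```bash
python3 -m pendant '[{"fingers":1,"tx":0,"ty":0,"tz":0,"ax":0,"ay":0,"az":0},{"fingers":1,"tx":0,"ty":0,"tz":0,"ax":0,"ay":0,"az":0},{"fingers":1,"tx":0,"ty":0,"tz":0,"ax":0,"ay":0,"az":0},{"fingers":1,"tx":0,"ty":0,"tz":0,"ax":0,"ay":0,"az":0},{"fingers":1,"tx":0,"ty":0,"tz":-40,"ax":0,"ay":0,"az":0},{"fingers":1,"tx":0,"ty":0,"tz":-85,"ax":0,"ay":0,"az":0},{"fingers":1,"tx":0,"ty":0,"tz":-130,"ax":0,"ay":0,"az":0},{"fingers":1,"tx":0,"ty":0,"tz":-175,"ax":0,"ay":0,"az":0},{"fingers":1,"tx":0,"ty":0,"tz":-200,"ax":0,"ay":0,"az":0},{"fingers":1,"tx":500,"ty":-40,"tz":-200,"ax":0,"ay":0,"az":0},{"fingers":1,"tx":500,"ty":-40,"tz":-200,"ax":0,"ay":0,"az":0},{"fingers":1,"tx":500,"ty":-40,"tz":-200,"ax":0,"ay":0,"az":0},{"fingers":1,"tx":500,"ty":-40,"tz":-200,"ax":0,"ay":0,"az":0},{"fingers":1,"tx":500,"ty":-40,"tz":-200,"ax":0,"ay":0,"az":0},{"fingers":1,"tx":700,"ty":-40,"tz":-200,"ax":0,"ay":0,"az":0},{"fingers":1,"tx":700,"ty":-40,"tz":-200,"ax":0,"ay":0,"az":0},{"fingers":1,"tx":700,"ty":-40,"tz":-200,"ax":0,"ay":0,"az":0},{"fingers":1,"tx":700,"ty":-40,"tz":-200,"ax":0,"ay":0,"az":0},{"fingers":1,"tx":700,"ty":-40,"tz":-200,"ax":0,"ay":0,"az":0},{"fingers":1,"tx":700,"ty":-40,"tz":-200,"ax":0,"ay":0,"az":0}]'
python3 - <<'E'
from h import *
P=[r.read_camera(n) for n in("side","top")]
for p in P:
    for q,z in(("tea_box",.008),("pepper_mill",.014),("salt_shaker",.014),("spice_jar_a",.01),("tumbler",0)):
        print(q,[(ray(p,np.array(d["position"])*[640,400],z).round(3)[:2].tolist(),round(d["p"],2)) for d in r.mark_of(p,q)])
p=P[1];cv2.imwrite("pics/end.png",p["frame"])
o=dict(p);o["frame"]=cv2.imread("pics/top0.png")
def m(x0,y0,z0,x1,y1,z1,h): # find old top patch in new at height z1
    a=ortho(o,z0,x0+h,y0+h,int(2000*h),int(2000*h)); b=ortho(p,z1,x1+h+.03,y1+h+.03,int(2000*h)+60,int(2000*h)+60)
    _,s,_,l=cv2.minMaxLoc(cv2.matchTemplate(b,a,cv2.TM_CCOEFF_NORMED)); return round(s,2),"off x,y mm",30-l[1],30-l[0]
print("mill",m(.407,-.134,.152,.515,.292,.166,.02)); print("salt",m(.4005,.264,.09,.515,.380,.104,.015))
print("b",m(.404,.3855,.106,.5165,.099,.116,.02)); print("a",m(.4085,.1435,.106,.519,.0255,.116,.02)); print("tea",m(.406,-.268,.069,.510,-.137,.077,.03)); print("rackjar",m(.514,.172,.116,.514,.172,.116,.025))
E
```

```text
time_s: 42.8
eef_pos: [0.5122, 0.415, 0.2012]
eef_rot: [-3.141, 0.0, 1.505]
contact_force: [1.1, -0.3, -0.0]
grip_width: 0.0854
gripper_force: 0.0
tea_box [([0.512, -0.142], 0.84)]
pepper_mill [([0.499, -0.274], 0.93), ([0.51, 0.301], 0.85)]
salt_shaker [([0.512, 0.395], 0.75), ([0.517, 0.16], 0.43)]
spice_jar_a [([0.51, 0.015], 0.85), ([0.505, 0.101], 0.59)]
tumbler [([0.435, -0.402], 0.97)]
tea_box [([0.509, -0.124], 0.91)]
pepper_mill [([0.528, 0.29], 0.75)]
salt_shaker [([0.515, 0.381], 0.56)]
spice_jar_a [([0.514, 0.024], 0.87), ([0.51, 0.098], 0.75)]
tumbler [([0.439, -0.397], 0.88)]
mill (0.92, 'off x,y mm', 0, -2)
salt (0.84, 'off x,y mm', -4, -1)
b (0.7, 'off x,y mm', 2, -1)
a (0.65, 'off x,y mm', -1, -1)
tea (0.82, 'off x,y mm', 0, 1)
rackjar (1.0, 'off x,y mm', 0, 0)
```

```bash
python3 -c "
from bench import r
print(r.finish_job())"
```

```text
the job is handed in; nothing more can be done
None
```

I handed the job in at about 43 s. The last camera check put both jars, the salt shaker, the pepper mill and the tea box within about 4 mm of their target positions, with the rack jar unmoved and the tumbler apparently undisturbed. While I was working out the tea-box grip, the shut fingertips pressed on top of the box with about 65 N. That is under the 120 N wrist limit, and I took the 40 N limit to cover only the arm and gripper body, but no verdict came back.

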